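Load, wind and start the song-token music box

ROBOT

A 6-joint arm with a two-finger parallel gripper is mounted at the origin on the work surface. World frame = base frame: x ahead of the robot, y to its left, z up, the work surface at z = 0. Lengths are in mm, angles in rad, forces in N, time in s.
With the tool pointing down it reaches from about 350 to 775 mm from the base axis. Payload 5.5 kg.
Tool frame: the origin (TCP) lies on the centre line of the jaws, within the pads' length; the fingertips stand 25 mm ahead of it and the grasp point (between the pads) lies 6 mm ahead of it (r.finger_overhang is the distance from the TCP to the fingertips, in mm); z points along the fingers, y is the line along which they close (so a half turn about z gives the same grasp; the last joint's range is limited). The gripper opens to 85 mm and grips with 20 to 120 N. Pads are 22 mm wide; open, the fingers measure 114 mm over their backs; the gripper's body (76 mm by 85 mm) begins 54 mm behind the grasp point. The pads swing forward as they close: fully open they stand 13 mm farther back than shut.
Start: joints at [1.201, 0.313, 0.046, 1.304, 0, 1.431], TCP at [130.996, 559.919, 256.323] pointing down, gripper open.
Joint ranges: [-2.76, 2.76], [-0.86, 1.69], [-1.03, 1.26], [-2.2, 2.34], [-1.47, 1.5], [-3.14, 3.14]. Speed limits (rad/s): [2.57, 2.57, 3.14, 3.14, 3.14, 3.14].

INTERFACE

Orientations are given as a rotation vector (axis times angle).
In Python, from rig import r, snapshot gives the robot as it stands.
- The arm moves only by the tool step_arm, never from a script. Its argument "motion" is a list that holds one entry, the list of rows, each a list of 5 numbers: the shift along the world's x, y, z in m, then the turn about the world's z in rad, then the opening, from 0 (shut) to 1 (fully open). In form: [[[dx, dy, dz, roll, hand], ...]]. A call has 1 to 12 rows; each row is the pose to reach, as a shift and turn from the pose commanded when the call began; what a row does not reach only later rows make up. A row lasts 1/10 s, in which the tool goes at most 50 mm and 8.59 degrees, less where a joint would pass 70% of its speed; a pose out of reach is approached as far as the arm can. A call with a gripper value outside its range is refused whole. The fingers move at their own pace and stop on an object; "grip_force" is the grip in N (left out, the last holds). Time passes only in rows, so rows that repeat a pose let the fingers close. It gives the time, the measured TCP pose, the force, the opening and the grip force at its end, in the units of the state.
- r.sense(): the state, without advancing time (a new reading comes with each control period).
- snapshot(name): name is "side" or "top" or "wrist"; returns a dict with "color" (384x512x3 uint8, red, green, blue), "K" (3x3 intrinsics, pixels), "world_to_cam" (4x4, takes a point from world to camera coordinates); the wrist camera has in their place "hand_eye" (4x4, takes a point from camera to tool coordinates, whose origin is the TCP and whose axes are the flange's). Camera axes: x right, y down, z forward; pixel columns grow to the right and rows downward; lengths in mm; the calibration is good to about 2 mm. A picture is of the moment at which its call begins: read the wrist's pose just before it. There is no depth.
- r.close_job(): hands the job in; it is judged then, once.
The state is a dict: "clock": time; "joints": joint angles; "qvel": joint speeds; "joint_torque": joint torques, N m; "tool_pos": TCP position; "orientation": TCP orientation; "ft_force": force on the tool from outside, world axes, zero at the start; "wrist_torque": the same for the moment, N m; "opening": finger opening in mm; "finger_force": force on a finger pad.
Only numpy, scipy, OpenCV 4.12 (cv2) and the standard library are available. Lean on these libraries where they do the work, as an engineer would, in place of code of your own. Each camera call takes 0.05 s, during which the arm holds its last target. There are 200 camera calls.

TASK

Get the music box on the living-room table playing: first put every song token lying on the table fully home in a cavity of its own shape on the tune plates, one to a cavity and lying flat. Only when all are in, wind the brass key clockwise, turn by turn, until it stops; then press the red play button fully down and let it come up again, and at the end every token must still be home. Leave the other things on the table where they are.

Things in the scene. Friction and masses are not known exactly. Their poses are not given: they have to be found in the camera images.
- musicbox: the music box: flat dark wooden case fixed to the table, 180 mm along its x, 360 mm along its y, 40 mm high; origin under its centre, z up. On its top: towards -y six tune plates in a block, 2 along x by 3 along y (81 to 82 mm apart), sides parallel to the case; towards +y the red play button (x -45, y 128 mm) and the brass winding key (x 35, y 128 mm).
- round_plate_a: a fixed white tune plate, 78 x 78 x 12 mm, on the deck (any of the six places), with a central round cavity, 54 mm in diameter and 6 mm deep (its floor 6 mm above the plate's underside), rim chamfered 2.5 mm. Origin: centre of its underside, straight below the cavity's centre; x and y along its sides, z up. Its top face is 52 mm above the table.
- round_plate_b: a fixed white tune plate, 78 x 78 x 12 mm, on the deck (any of the six places), with a central round cavity, 54 mm in diameter and 6 mm deep (its floor 6 mm above the plate's underside), rim chamfered 2.5 mm. Origin: centre of its underside, straight below the cavity's centre; x and y along its sides, z up. Its top face is 52 mm above the table.
- round_plate_c: a fixed white tune plate, 78 x 78 x 12 mm, on the deck (any of the six places), with a central round cavity, 54 mm in diameter and 6 mm deep (its floor 6 mm above the plate's underside), rim chamfered 2.5 mm. Origin: centre of its underside, straight below the cavity's centre; x and y along its sides, z up. Its top face is 52 mm above the table.
- square_plate_a: a fixed grey tune plate, 78 x 78 x 12 mm, on the deck (any of the six places), with a central square cavity, 46 mm wide, its sides parallel to the plate's and 6 mm deep (its floor 6 mm above the plate's underside), rim chamfered 2.5 mm. Origin: centre of its underside, straight below the cavity's centre; x and y along its sides, z up. Its top face is 52 mm above the table.
- square_plate_b: a fixed grey tune plate, 78 x 78 x 12 mm, on the deck (any of the six places), with a central square cavity, 46 mm wide, its sides parallel to the plate's and 6 mm deep (its floor 6 mm above the plate's underside), rim chamfered 2.5 mm. Origin: centre of its underside, straight below the cavity's centre; x and y along its sides, z up. Its top face is 52 mm above the table.
- square_plate_c: a fixed grey tune plate, 78 x 78 x 12 mm, on the deck (any of the six places), with a central square cavity, 46 mm wide, its sides parallel to the plate's and 6 mm deep (its floor 6 mm above the plate's underside), rim chamfered 2.5 mm. Origin: centre of its underside, straight below the cavity's centre; x and y along its sides, z up. Its top face is 52 mm above the table.
- round_a: loose song token (may be absent): a yellow round disc with a dark centre dot, 50 mm in diameter, 16 mm thick, about 30 g, alike on both faces, starting flat on the table. Origin: the middle of the token, 8 mm above the table at the start. When home in a cavity it stands 10 mm proud of the plate.
- round_b: loose song token (may be absent): a yellow round disc with a dark centre dot, 50 mm in diameter, 16 mm thick, about 30 g, alike on both faces, starting flat on the table. Origin: the middle of the token, 8 mm above the table at the start. When home in a cavity it stands 10 mm proud of the plate.
- round_c: loose song token (may be absent): a yellow round disc with a dark centre dot, 50 mm in diameter, 16 mm thick, about 30 g, alike on both faces, starting flat on the table. Origin: the middle of the token, 8 mm above the table at the start. When home in a cavity it stands 10 mm proud of the plate.
- square_a: loose song token (may be absent): a blue square with a pale centre square, 42 x 42 mm, 16 mm thick, about 30 g, alike on both faces, starting flat on the table. Origin: the middle of the token, 8 mm above the table at the start; x and y along its sides. When home in a cavity it stands 10 mm proud of the plate.
- square_b: loose song token (may be absent): a blue square with a pale centre square, 42 x 42 mm, 16 mm thick, about 30 g, alike on both faces, starting flat on the table. Origin: the middle of the token, 8 mm above the table at the start; x and y along its sides. When home in a cavity it stands 10 mm proud of the plate.
- square_c: loose song token (may be absent): a blue square with a pale centre square, 42 x 42 mm, 16 mm thick, about 30 g, alike on both faces, starting flat on the table. Origin: the middle of the token, 8 mm above the table at the start; x and y along its sides. When home in a cavity it stands 10 mm proud of the plate.
- key (a joint): winding key, angle in rad: 0 is run down, the stop at 6.2 is fully wound; it grows clockwise as seen from above, about a vertical axis. It starts between 0 and 0.8. It is stiff (0.12 N m, rising to 0.21 N m as the spring winds) and stays where it is let go, so it can be wound by several partial turns.
- key_grip (a point): the middle of the key's upright brass grip bar, on its turning axis, 77 mm above the table. The bar is 40 mm long along this frame's x, 9 mm thick along its y, and 26 mm high (64 to 90 mm above the table); the frame turns with the key. Below it only a thin shaft of 8 mm.
- play (a joint): travel of the red play button in m: 0 up, 0.006 fully down; springs back by itself, about 5 N when fully down.
- play_top (a point): centre of the top of the red play button, 34 mm in diameter, pressed straight down; moves with it
- mug: bystander, loose: blue mug, 80 mm wide and 90 high; origin at the centre of its underside; to be left alone
- remote: bystander, loose: black remote control, 160 x 46 x 18 mm; origin at the centre of its underside; to be left alone
- toy_van: bystander, loose: red and white toy van, 105 x 50 x 60 mm; origin at the centre of its underside; to be left alone
- candle: bystander, loose: amber candle jar, 68 mm wide, 85 high; origin at the centre of its underside; to be left alone
- spectacle_case: bystander, loose: dark spectacle case, 155 x 58 x 36 mm; origin at the centre of its underside; to be left alone
- coaster: bystander, loose: cork coaster, 96 mm wide, 8 thick; origin at the centre of its underside; to be left alone
There are look-alikes about, which are no part of the job. What is shaped like the round_a but green is not meant. What is shaped like the square_a but green is not meant.

How it is judged:
By the outcome, as a careful person would: the job done as asked, in the order asked, and still so for the second after the job is handed in, with the robot touching nothing.
Of round_a, round_b, round_c, square_a, square_b, square_c only 4 to 6 are there at a start; the rules pass over those that are not, and their reading is None.
At some moment in a run one of round_a, round_b, round_c, square_a, square_b, square_c may be knocked a few centimetres aside while the robot is not near it.
Once in a run the grip may slacken for a moment while it holds something.
It also fails if it takes over 210 s, if anything falls off the work surface, if the arm or the gripper's body presses on something with over 40 N, if the wrist force passes 120 N, or if a joint passes its speed limit or range.

## Working session

There is one attempt and no reset: what is moved stays moved. The work goes in short steps, Python scripts to look and compute and a tool call to move; the robot and the scene stay as the last step left them, time stands still between calls to the robot, and variables do not carry over. Pictures are saved under pics/ and viewed, at most 14 in all, crops included, and the job is handed in when it is done.

Besides the shell and the picture viewer there is one more tool, called after "Request:" in YAML: its name, and indented under it one key for each argument. step_arm: Moves the arm, as the interface text tells. Its arguments: {"type":"object","properties":{"motion":{"type":"array"},"grip_force":{"type":"number"}},"required":["motion"]}

```bash
mkdir -p pics; ls
python3 - <<'E'
from rig import r, snapshot
import cv2
s=r.sense(); print({k:s[k] for k in('clock','tool_pos','orientation','opening','ft_force')})
for n in('top','side'):
    p=snapshot(n); cv2.imwrite(f'pics/{n}0.png',cv2.resize(p['color'][:,:,::-1],(800,600))); print(n,p['K'].round(1).tolist(),p['world_to_cam'].round(3).tolist())
p=snapshot('wrist'); print(p['hand_eye'].round(3).tolist())
E
```

```text
pics
{'clock': 0.0, 'tool_pos': array([130.82610402, 559.44855644, 255.40272823]), 'orientation': array([-3.60158964e-01, -3.12043497e+00,  2.77043468e-03]), 'opening': 85.541437444592, 'ft_force': array([-3.89130782e-01, -5.63476745e-01, -3.73630259e-04])}
top [[405.4, 0.0, 250.1], [0.0, 405.4, 191.0], [0.0, 0.0, 1.0]] [[-0.007, -1.0, -0.021, -64.225], [-0.993, 0.01, -0.119, 583.407], [0.12, 0.02, -0.993, 1240.935], [0.0, 0.0, 0.0, 1.0]]
side [[462.8, 0.0, 251.0], [0.0, 462.8, 192.9], [0.0, 0.0, 1.0]] [[0.997, -0.076, -0.008, -588.606], [-0.047, -0.525, -0.85, 50.679], [0.06, 0.847, -0.527, 1524.72], [0.0, 0.0, 0.0, 1.0]]
[[-0.0, -0.945, -0.328, 84.254], [1.0, -0.0, -0.0, 0.628], [0.0, -0.328, 0.945, -117.446], [0.0, 0.0, 0.0, 1.0]]
```

View pics/top0.png

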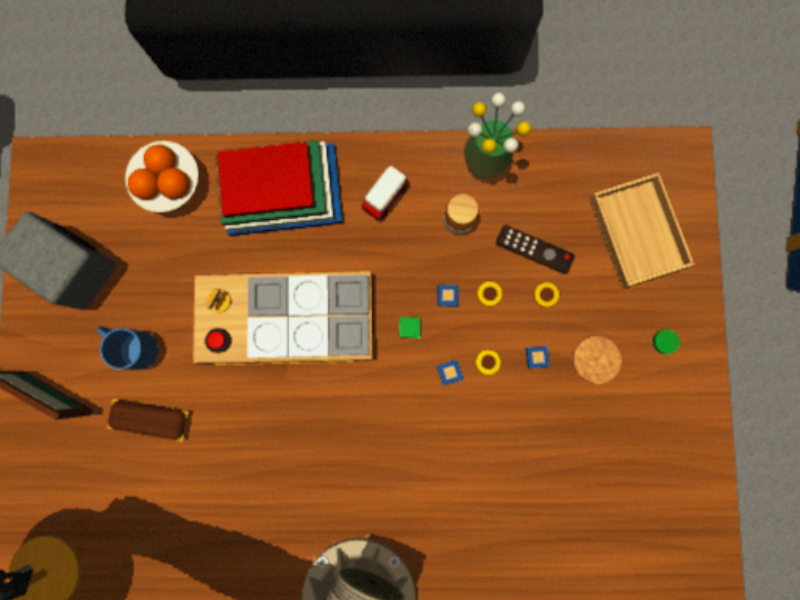

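```bash
cat > h.py <<'E'
from rig import r, snapshot
import numpy as np, cv2
from scipy.spatial.transform import Rotation as R
def shot(name):
    s=r.sense(); p=snapshot(name)
    if name=='wrist':
        T=np.eye(4); T[:3,:3]=R.from_rotvec(s['orientation']).as_matrix(); T[:3,3]=s['tool_pos']
        C=T@p['hand_eye']
    else: C=np.linalg.inv(p['world_to_cam'])
    return p['color'],p['K'],C
def ray(uv,z,K,C):
    uv=np.atleast_2d(np.asarray(uv,float)); d=np.c_[uv,np.ones(len(uv))]@np.linalg.inv(K).T@C[:3,:3].T
    return (C[:3,3]+d*((z-C[2,3])/d[:,2])[:,None])[:,:2]
def proj(P,K,C):
    P=np.atleast_2d(P); c=(P-C[:3,3])@C[:3,:3]; q=c@K.T; return q[:,:2]/q[:,2:]
def blobs(mask,amin):
    cs,_=cv2.findContours(mask.astype('uint8'),cv2.RETR_EXTERNAL,cv2.CHAIN_APPROX_NONE)
    return [c[:,0,:] for c in cs if cv2.contourArea(c)>amin]
def tokens(name,amin=60,z=16):
    im,K,C=shot(name); H=cv2.cvtColor(im,cv2.COLOR_RGB2HSV); h,s,v=cv2.split(H); out=[]
    for kind,m in (('sq',(h>100)&(h<125)&(s>130)&(v>60)),('rd',(h>22)&(h<34)&(s>150)&(v>100))):
        for c in blobs(m,amin):
            w=ray(c,z,K,C).astype('float32'); (x,y),(a,b),t=cv2.minAreaRect(w)
            out.append((kind,round(x,1),round(y,1),round(a,1),round(b,1),round(np.radians(t),3)))
    return out,(im,K,C)
def pose():
    s=r.sense(); M=R.from_rotvec(s['orientation']).as_matrix()
    print('t',round(s['clock'],2),'tcp',s['tool_pos'].round(1),'yawY',round(np.arctan2(M[1,1],M[0,1]),3),'tilt',M[:,2].round(3),'open',round(s['opening'],1),'ft',s['ft_force'].round(1),'q',s['joints'].round(2))
E
python3 - <<'E'
from h import *
o,(im,K,C)=tokens('top')
for t in o: print(t)
pose()
# box corners (px in 512 image) 
print(ray(np.array([[195,277],[370,272],[373,358],[195,361]])*.64,40,K,C).round(0))
print(ray(np.array([[219,300],[218,340]])*.64,85,K,C).round(0))
print(ray(np.array([[410,327],[597,358],[535,248],[462,210],[385,193]])*.64,20,K,C).round(0))
im,K,C=shot('wrist'); print(K.round(1).tolist(), C.round(2).tolist()); cv2.imwrite('pics/w0.png',im[:,:,::-1])
E
```

```text
('sq', 435.3, -185.2, 38.5, 38.8, np.float64(0.308))
('sq', 465.2, -361.4, 40.7, 37.6, np.float64(1.563))
('sq', 489.0, 468.5, 78.8, 47.3, np.float64(0.087))
('sq', 590.5, -183.3, 38.3, 38.7, np.float64(1.555))
('sq', 820.3, 159.0, 168.7, 236.9, np.float64(0.101))
('rd', 455.0, -262.4, 43.9, 47.1, np.float64(1.547))
('rd', 591.7, -383.2, 44.4, 45.7, np.float64(0.767))
('rd', 593.7, -268.3, 47.0, 45.5, np.float64(0.76))
t 0.2 tcp [130.9 559.6 255.7] yawY 1.341 tilt [-0.    -0.001 -1.   ] open 85.4 ft [ 0.7 -0.3 -0.4] q [ 1.2   0.31  0.05  1.3  -0.    1.43]
[[630. 327.]
 [636. -28.]
 [464. -33.]
 [460. 322.]]
[[577. 264.]
 [499. 264.]]
[[ 526. -107.]
 [ 461. -480.]
 [ 686. -365.]
 [ 767. -217.]
 [ 805.  -58.]]
[[302.8, 0.0, 257.5], [0.0, 302.8, 192.6], [0.0, 0.0, 1.0]] [[0.23, 0.92, 0.32, 49.03], [0.97, -0.22, -0.08, 579.55], [-0.0, 0.33, -0.94, 373.2], [0.0, 0.0, 0.0, 1.0]]
```

View pics/w0.png

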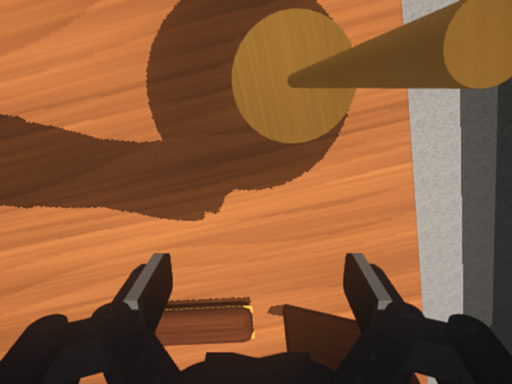

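Request:
step_arm:
  motion:
    - [[0.36,-0.46,0.03,0.23,1],[0.36,-0.46,0.03,0.23,1],[0.36,-0.46,0.03,0.23,1],[0.36,-0.46,0.03,0.23,1],[0.36,-0.46,0.03,0.23,1],[0.36,-0.46,0.03,0.23,1],[0.36,-0.46,0.03,0.23,1],[0.36,-0.46,0.03,0.23,1],[0.36,-0.46,0.03,0.23,1],[0.36,-0.46,0.03,0.23,1],[0.36,-0.46,0.03,0.23,1],[0.36,-0.46,0.03,0.23,1]]

```text
clock: 1.45
tool_pos: [492.5, 97.3, 286.4]
orientation: [0.003, 3.141, -0.0]
ft_force: [1.0, -0.4, -0.4]
opening: 85.6
finger_force: 0.0
```

Request:
step_arm:
  motion:
    - [[0,0,0,0,1],[0,0,0,0,1],[0,0,0,0,1],[0,0,0,0,1]]

```text
clock: 1.85
tool_pos: [490.1, 101.0, 286.4]
orientation: [0.003, -3.141, -0.0]
ft_force: [-0.8, 1.2, -0.7]
opening: 85.1
finger_force: 0.0
```

Run:
```python
from h import *
pose(); im,K,C=shot('wrist'); np.savez('box.npz',im=im,K=K,C=C); cv2.imwrite('pics/w1.png',cv2.resize(im[:,:,::-1],(800,600)))
```

```text
t 1.85 tcp [490.1 101.  286.4] yawY 1.573 tilt [-0.  0. -1.] open 85.1 ft [-0.8  1.2 -0.7] q [ 0.04  0.16 -0.08  1.33  0.    0.04]
```

View pics/w1.png

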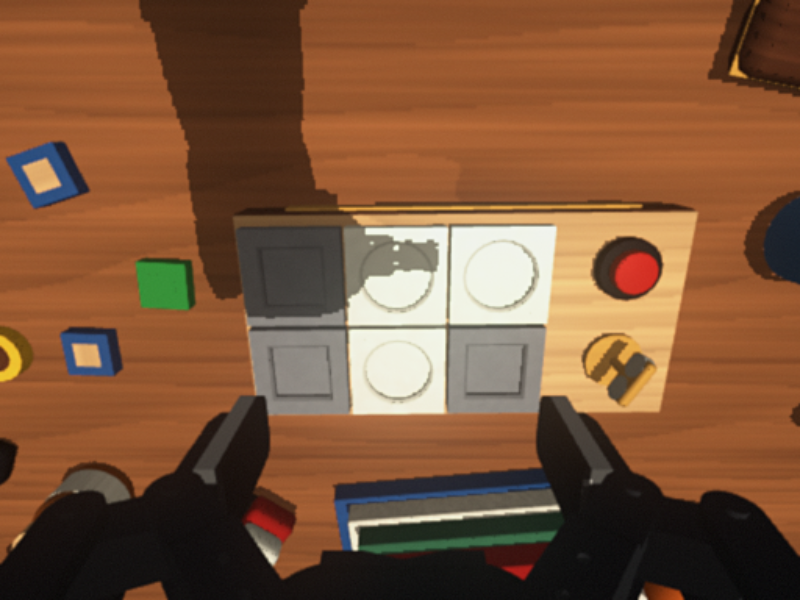

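Run:
```python
from h import *
d=np.load('box.npz'); im,K,C=d['im'],d['K'],d['C']
g=cv2.cvtColor(im,cv2.COLOR_RGB2GRAY)
pts=np.array([[450,227],[555,225],[548,324],[448,324],[349,328],[446,328],[446,413],[352,413],[545,327],[543,413],[238,228],[257,413],[348,413]],np.float32)*.64
q=cv2.cornerSubPix(g,pts.reshape(-1,1,2).copy(),(3,3),(-1,-1),(3,30,.01))[:,0]
for a,b,w in zip(pts,q,ray(q,52,K,C)): print(a.round(1),b.round(1),w.round(1))
c=im[125:275,140:450,::-1]; cv2.imwrite('pics/c1.png',cv2.resize(c,None,fx=2.55,fy=2.55,interpolation=2))
```

```text
[288.  145.3] [287.4 145.6] [469.9 136.3]
[355.2 144. ] [354.8 144. ] [467.8 214.8]
[350.7 207.4] [348.3 207.5] [547.4 215.2]
[286.7 207.4] [286.3 206.2] [545.9 137.5]
[223.4 209.9] [223.8 209.3] [550.1  59.2]
[285.4 209.9] [283.3 208.5] [548.9 133.8]
[285.4 264.3] [285.  264.2] [629.4 138.5]
[225.3 264.3] [224.3 264.6] [630.1  57.2]
[348.8 209.3] [348.3 207.5] [547.4 215.2]
[347.5 264.3] [347.5 264.3] [629.4 222.3]
[152.3 145.9] [149.5 147. ] [471.8 -24.8]
[164.5 264.3] [164.5 264.3] [629.8 -22.9]
[222.7 264.3] [224.3 264.6] [630.1  57.2]
```

View pics/c1.png

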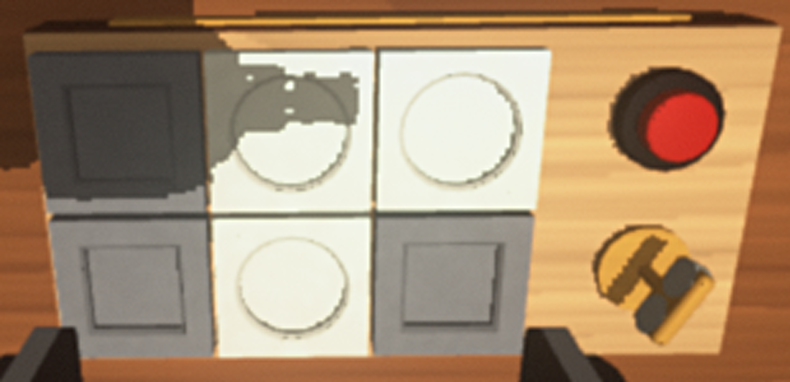

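Run:
```python
from h import *
from scipy.optimize import least_squares
d=np.load('box.npz'); im,K,C=d['im'],d['K'],d['C']
# (crop px, plate ix(0:-x,1:+x), iy, cornerx, cornery)
L=[(379,48,0,2,-1,-1),(549,48,0,2,-1,1),(533,211,0,2,1,1),(374,210,0,2,1,-1),(212,217,1,1,-1,-1),(371,217,1,1,-1,1),(369,356,1,1,1,1),(218,357,1,1,1,-1),(33,52,0,0,-1,-1),(47,213,0,0,1,-1),(52,218,1,0,-1,-1),(62,357,1,0,1,-1),(531,214,1,2,-1,1),(374,214,1,2,-1,-1),(373,356,1,2,1,-1)]
L=np.array(L,float); w=ray(L[:,:2]/2.55+[140,125]-.3,52,K,C)
def mod(p):
    l=np.c_[(L[:,2]-.5)*p[3]+39*L[:,4],(L[:,3]-1)*p[3]+39*L[:,5]]
    c,s=np.cos(p[2]),np.sin(p[2]); return l@np.array([[c,s],[-s,c]])+p[:2]
f=least_squares(lambda p:np.r_[(mod(p)-w).ravel(),(p[3]-81.5)*10],[549,97,0,81.5],loss='soft_l1')
p=f.x; print(p.round(3)); print((mod(p)-w).round(1).tolist())
# overall box outline
print(ray(np.array([[780,28],[722,353],[25,37]])/2.55+[140,125]-.3,40,K,C).round(1))
# key bar ends and button
print('btn',ray(np.array([[682,128]])/2.55+[140,125],55,K,C).round(1),'key bar top ends',ray(np.array([[656,343],[708,287]])/2.55+[140,125],90,K,C).round(1))
c,s=np.cos(p[2]),np.sin(p[2])
for iy in range(3):
  for ix in range(2):
    l=np.array([(ix-.5)*p[3],(iy-1)*p[3]]); print(ix,iy,(np.array([[c,-s],[s,c]])@l+p[:2]).round(1))
```

```text
[5.49029e+02 9.64230e+01 1.10000e-02 8.14340e+01]
[[1.5, 0.6], [0.7, 1.0], [-1.4, 1.1], [-0.2, 1.2], [0.3, -0.6], [-0.4, -0.9], [-1.2, -1.4], [-1.1, -0.1], [1.2, -4.0], [-0.2, -1.1], [0.6, -3.3], [-0.3, 0.5], [0.4, 2.0], [1.2, 1.1], [-1.3, -0.1]]
[[459.8 326. ]
 [635.  330.4]
 [464.6 -28. ]]
btn [[504.6 280.8]] key bar top ends [[598.6 267.7]
 [569.5 286.8]]
0 0 [509.2  14.5]
1 0 [590.7  15.4]
0 1 [508.3  96. ]
1 1 [589.7  96.9]
0 2 [507.4 177.4]
1 2 [588.8 178.3]
```

Request:
step_arm:
  motion:
    - [[0,-0.39,0,0,1],[0,-0.39,0,0,1],[0,-0.39,0,0,1],[0,-0.39,0,0,1],[0,-0.39,0,0,1],[0,-0.39,0,0,1],[0,-0.39,0,0,1],[0,-0.39,0,0,1],[0,-0.39,0,0,1],[0,-0.39,0,0,1],[0,-0.39,0,0,1],[0,-0.39,0,0,1]]

```text
clock: 3.1
tool_pos: [491.3, -288.3, 286.7]
orientation: [-0.004, 3.141, 0.0]
ft_force: [-0.1, -0.0, -0.1]
opening: 85.4
finger_force: 0.0
```

Run:
```python
from h import *
pose(); o,(im,K,C)=tokens('wrist',150)
for t in o: print(*t)
cv2.imwrite('pics/w2.png',im[:,:,::-1])
```

```text
t 3.1 tcp [ 491.3 -288.3  286.7] yawY 1.573 tilt [ 0.  0. -1.] open 85.4 ft [-0.1 -0.  -0.1] q [-0.67  0.3   0.1   1.37  0.   -0.67]
sq 591.7 -184.4 37.3 39.8 0.002
sq 434.9 -186.1 39.8 39.1 0.306
rd 593.6 -269.2 46.7 46.8 0.002
rd 590.7 -384.9 46.5 47.0 0.002
rd 454.6 -262.6 47.2 46.9 0.004
```

View pics/w2.png

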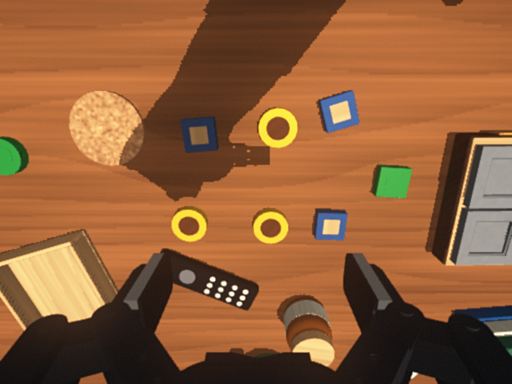

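Request:
step_arm:
  motion:
    - [[0.14,0.385,-0.05,0,1],[0.14,0.385,-0.05,0,1],[0.14,0.385,-0.05,0,1],[0.14,0.385,-0.05,0,1],[0.14,0.385,-0.05,0,1],[0.14,0.385,-0.05,0,1],[0.14,0.385,-0.05,0,1],[0.14,0.385,-0.05,0,1],[0.14,0.385,-0.05,0,1],[0.14,0.385,-0.05,0,1],[0.14,0.385,-0.05,0,1],[0.14,0.385,-0.05,0,1]]

```text
clock: 4.35
tool_pos: [630.6, 93.5, 236.9]
orientation: [0.002, 3.141, -0.0]
ft_force: [0.0, 0.8, -0.2]
opening: 85.2
finger_force: 0.0
```

Request:
step_arm:
  motion:
    - [[0,0,0,0,1],[0,0,0,0,1],[0,0,0,0,1]]

```text
clock: 4.65
tool_pos: [631.0, 93.9, 236.7]
orientation: [0.002, 3.141, 0.0]
ft_force: [-0.5, 0.8, 0.3]
opening: 84.9
finger_force: 0.0
```

Run:
```python
from h import *
pose(); im,K,C=shot('wrist'); np.savez('box2.npz',im=im,K=K,C=C)
g=cv2.cvtColor(im,cv2.COLOR_RGB2GRAY)
c=proj(np.array([[549,97,52.]]),K,C)[0]; print(c)
x0,y0=int(c[0]-130),max(0,int(c[1]-90)); print('off',x0,y0)
cv2.imwrite('pics/c2.png',cv2.resize(im[y0:y0+190,x0:x0+260,::-1],None,fx=3,fy=3,interpolation=2))
```

```text
t 4.65 tcp [631.   93.9 236.7] yawY 1.569 tilt [ 0.  0. -1.] open 84.9 ft [-0.5  0.8  0.3] q [0.02 0.44 0.19 1.32 0.   0.02]
[260.17633231  89.93441751]
off 130 0
```

View pics/c2.png

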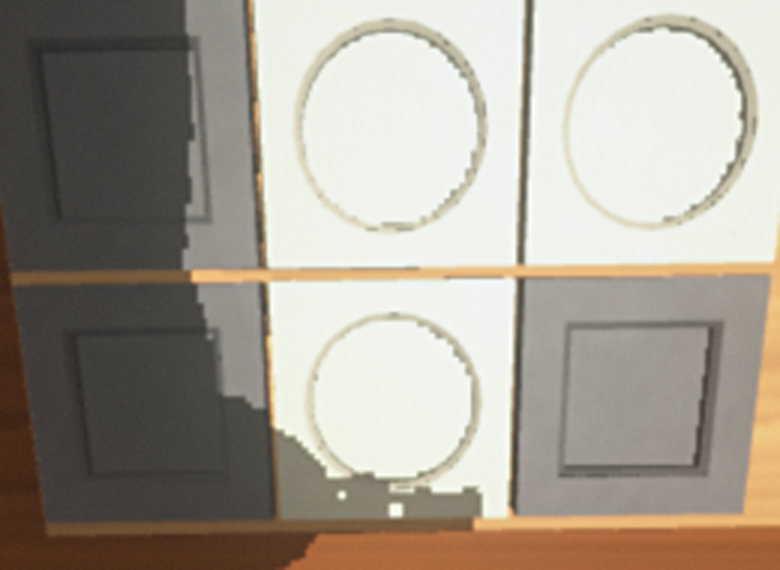

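Run:
```python
from h import *
from scipy.optimize import least_squares
d=np.load('box2.npz'); im,K,C=d['im'],d['K'],d['C']
W=lambda P:ray(np.array(P,float)/3+[130,0]-.33,52,K,C)
for n,(l,rr,t,b,cx,cy) in {'01':(294,488,17,233,391,125),'02':(563,757,14,230,660,122),'11':(305,482,312,490,393,400)}.items():
    w=W([(l,cy),(rr,cy),(cx,t),(cx,b)]); print(n,'x',((w[2,0]+w[3,0])/2).round(1),'y',((w[0,1]+w[1,1])/2).round(1),'diam',np.abs(w[3,0]-w[2,0]).round(1),(w[1,1]-w[0,1]).round(1))
for n,q in {'00':[(30,38),(198,36),(212,222),(45,222)],'12':[(566,324),(723,320),(710,476),(558,476)],'10':[(64,332),(216,328),(228,474),(80,476)]}.items():
    w=W(q); print(n,w.mean(0).round(1),np.ptp(w,axis=0).round(1))
L=[(12,270,0,0,1,-1),(258,267,0,0,1,1),(15,286,1,0,-1,-1),(266,281,1,0,-1,1),(47,521,1,0,1,-1),(275,520,1,0,1,1),(272,281,1,1,-1,-1),(517,277,1,1,-1,1),(511,517,1,1,1,1),(281,519,1,1,1,-1),(521,277,1,2,-1,-1),(771,275,1,2,-1,1),(743,514,1,2,1,1),(514,516,1,2,1,-1),(267,268,0,1,1,-1),(521,264,0,1,1,1),(527,264,0,2,1,-1),(777,261,0,2,1,1)]
L=np.array(L,float); w=W(L[:,:2])
def mod(p):
    l=np.c_[(L[:,2]-.5)*p[3]+39*L[:,4],(L[:,3]-1)*p[4]+39*L[:,5]]
    c,s=np.cos(p[2]),np.sin(p[2]); return l@np.array([[c,s],[-s,c]])+p[:2]
p=least_squares(lambda p:(mod(p)-w).ravel(),[549,97,0,81.5,81.5],loss='soft_l1').x
print(p.round(3)); print((mod(p)-w).round(1).tolist())
c,s=np.cos(p[2]),np.sin(p[2])
for iy in range(3):
  for ix in range(2): print(ix,iy,(np.array([[c,-s],[s,c]])@[(ix-.5)*p[3],(iy-1)*p[4]]+p[:2]).round(1))
```

```text
01 x 508.6 y 96.8 diam 58.5 58.2
02 x 507.9 y 177.4 diam 58.4 58.1
11 x 590.6 y 97.7 diam 58.2 58.3
00 [509.4  15.7] [50.5 51.7]
12 [589.8 178.7] [50.9 52. ]
10 [590.6  16.4] [48.3 50.2]
[5.49511e+02 9.75170e+01 1.00000e-02 8.20730e+01 8.05610e+01]
[[0.1, 0.5], [0.1, 0.9], [-0.6, 0.2], [-0.0, -1.4], [0.3, 0.3], [-0.2, -0.2], [-0.0, -0.7], [0.2, -0.1], [-0.1, -0.9], [0.1, 0.3], [0.2, 1.2], [-0.1, 0.4], [0.0, 0.1], [0.2, 0.7], [-0.2, 0.7], [0.0, -1.2], [0.0, -0.5], [-0.0, -0.9]]
0 0 [509.3  16.5]
1 0 [591.4  17.4]
0 1 [508.5  97.1]
1 1 [590.5  97.9]
0 2 [507.7 177.7]
1 2 [589.7 178.5]
```

Request:
step_arm:
  motion:
    - [[-0.039,-0.278,-0.03,0,0.72],[-0.039,-0.278,-0.03,0,0.72],[-0.039,-0.278,-0.03,0,0.72],[-0.039,-0.278,-0.03,0,0.72],[-0.039,-0.278,-0.03,0,0.72],[-0.039,-0.278,-0.03,0,0.72],[-0.039,-0.278,-0.17,0,0.72],[-0.039,-0.278,-0.17,0,0.72],[-0.039,-0.278,-0.17,0,0.72],[-0.039,-0.278,-0.17,0,0.72],[-0.039,-0.278,-0.17,0,0.72],[-0.039,-0.278,-0.17,0,0.72]]

```text
clock: 5.9
tool_pos: [593.9, -183.9, 69.2]
orientation: [-0.0, 3.138, -0.003]
ft_force: [1.2, 0.6, 0.2]
opening: 61.7
finger_force: 0.0
```

```bash
sed -i 's/(v>60)/(v>25)/' h.py
python3 - <<'E'
from h import *
pose(); o,(im,K,C)=tokens('wrist',150)
for t in o: print(*t)
cv2.imwrite('pics/w3.png',im[:,:,::-1])
E
```

```text
t 5.9 tcp [ 593.9 -183.9   69.2] yawY 1.571 tilt [ 0.004 -0.002 -1.   ] open 61.7 ft [1.2 0.6 0.2] q [-0.43  0.51 -0.13  0.92  0.   -0.43]
sq 575.5 -172.0 18.5 7.8 1.466
```

View pics/w3.png

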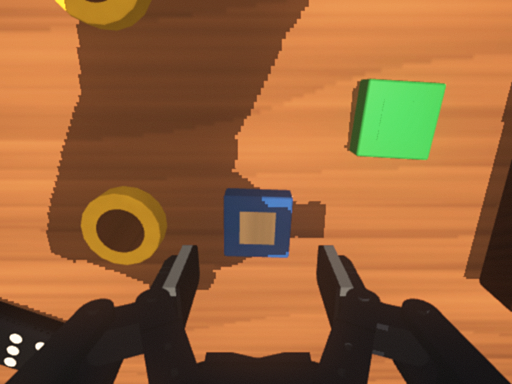

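Run:
```python
from h import *
im=cv2.imread('pics/w3.png'); H=cv2.cvtColor(im,cv2.COLOR_BGR2HSV)
for p in [(230,210),(258,205),(285,205),(233,240),(92,225),(160,225),(120,195),(120,255),(100,12)]: print(p,H[p[1],p[0]])
_,K,C=shot('wrist'); print(ray([[257,228],[239,212],[275,212],[275,244],[240,245]],16,K,C).round(1))
```

```text
(230, 210) [109 126  91]
(258, 205) [111 114  92]
(285, 205) [108 149 199]
(233, 240) [111 127  90]
(92, 225) [ 19 209 188]
(160, 225) [ 19 202 130]
(120, 195) [ 20 207 190]
(120, 255) [ 20 206 192]
(100, 12) [ 19 209 184]
[[ 592.9 -183.9]
 [ 582.1 -194.9]
 [ 582.  -172.9]
 [ 604.1 -172.5]
 [ 604.8 -194.7]]
```

Request:
step_arm:
  motion:
    - [[0,0,-0.041,0,0.72],[0,0,-0.041,0,0.72],[0,0,-0.041,0,0.72],[0,0,-0.041,0,0.3],[0,0,-0.041,0,0.3],[0,0,-0.041,0,0.3],[0,0,-0.041,0,0.3],[0,0,-0.041,0,0.3]]
  grip_force: 40

```text
clock: 6.8
tool_pos: [593.5, -183.7, 27.7]
orientation: [-0.0, 3.138, -0.002]
ft_force: [-0.7, 0.2, 6.0]
opening: 40.8
finger_force: 41.6
```

Request:
step_arm:
  motion:
    - [[0,0,0.05,0,0.3],[0,0,0.11,0,0.3],[-0.003,0.362,0.11,0.01,0.3],[-0.003,0.362,0.11,0.01,0.3],[-0.003,0.362,0.11,0.01,0.3],[-0.003,0.362,0.11,0.01,0.3],[-0.003,0.362,0.11,0.01,0.3],[-0.003,0.362,0.11,0.01,0.3],[-0.003,0.362,0.11,0.01,0.3],[-0.003,0.362,0.11,0.01,0.3],[-0.003,0.362,0.11,0.01,0.3],[-0.003,0.362,0.11,0.01,0.3]]

```text
clock: 8.0
tool_pos: [589.1, 178.3, 135.6]
orientation: [-0.016, 3.141, -0.001]
ft_force: [-0.3, -1.2, -0.5]
opening: 41.1
finger_force: 40.9
```

Request:
step_arm:
  motion:
    - [[0,0,-0.02,0,0.3],[0,0,-0.02,0,0.3],[0,0,-0.02,0,0.3],[0,0,-0.02,0,0.3]]

```text
clock: 8.4
tool_pos: [589.5, 177.8, 116.0]
orientation: [-0.013, 3.141, 0.0]
ft_force: [-0.7, 0.7, 0.0]
opening: 40.6
finger_force: 40.9
```

```bash
sed -i 's/(s>130)&(v>25)/(s>100)\&(v>25)/; s/(h>22)&(h<34)&(s>150)&(v>100)/(h>17)\&(h<34)\&(s>185)\&(v>70)/' h.py
python3 - <<'E'
from h import *
pose(); im,K,C=shot('wrist'); cv2.imwrite('pics/w4.png',im[:,:,::-1])
E
```

```text
t 8.4 tcp [589.5 177.8 116. ] yawY 1.579 tilt [ 0.001  0.    -1.   ] open 40.6 ft [-0.7  0.7  0. ] q [ 0.16  0.46 -0.08  1.02 -0.    0.15]
```

View pics/w4.png

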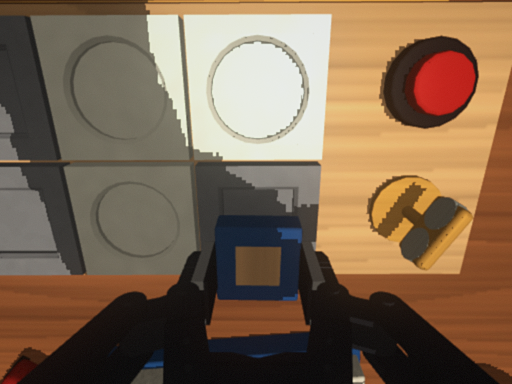

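Request:
step_arm:
  motion:
    - [[0.001,0.001,-0.03,0,0.3],[0.001,0.001,-0.035,0,0.3],[0.001,0.001,-0.04,0,0.3],[0.001,0.001,-0.041,0,0.3],[0.001,0.001,-0.041,0,0.3]]

```text
clock: 8.95
tool_pos: [589.8, 179.7, 75.5]
orientation: [0.016, -3.141, 0.001]
ft_force: [-3.9, -2.4, 3.7]
opening: 40.5
finger_force: 43.4
```

Request:
step_arm:
  motion:
    - [[0,0,0,0,0.58],[0,0,0,0,0.58],[0,0,0,0,0.58],[0,0,0.02,0,0.6],[0,0,0.06,0,0.6],[0,0,0.09,0,0.6],[0,0,0.09,0,0.6]]

```text
clock: 9.65
tool_pos: [593.0, 180.5, 169.6]
orientation: [-0.016, 3.133, 0.003]
ft_force: [-0.1, 0.9, 1.3]
opening: 51.0
finger_force: 0.0
```

Run:
```python
from h import *
pose(); o,(im,K,C)=tokens('wrist',150,62); print(o); cv2.imwrite('pics/w5.png',im[:,:,::-1])
```

```text
t 9.65 tcp [593.  180.5 169.6] yawY 1.581 tilt [ 0.009  0.002 -1.   ] open 51.0 ft [-0.1  0.9  1.3] q [ 0.17  0.43 -0.    1.13  0.    0.16]
[('sq', 697.4, 180.0, 15.6, 104.8, np.float64(0.1)), ('sq', 588.1, 180.2, 40.4, 41.1, np.float64(1.563))]
```

View pics/w5.png

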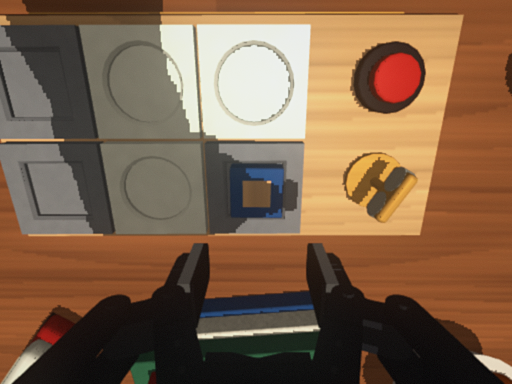

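Request:
step_arm:
  motion:
    - [[-0.07,-0.46,0.12,0,0.72],[-0.07,-0.46,0.12,0,0.72],[-0.07,-0.46,0.12,0,0.72],[-0.07,-0.46,0.12,0,0.72],[-0.07,-0.46,0.12,0,0.72],[-0.07,-0.46,0.12,0,0.72],[-0.07,-0.46,0.12,0,0.72],[-0.07,-0.46,0.12,0,0.72],[-0.07,-0.46,0.12,0,0.72],[-0.07,-0.46,0.12,0,0.72],[-0.07,-0.46,0.12,0,0.72],[-0.07,-0.46,0.12,0,0.72]]

```text
clock: 10.9
tool_pos: [519.4, -280.5, 282.9]
orientation: [0.013, -3.14, -0.003]
ft_force: [0.3, 0.4, -0.3]
opening: 61.2
finger_force: 0.0
```

Run:
```python
from h import *
pose(); o,(im,K,C)=tokens('wrist',150)
for t in o: print(*t)
```

```text
t 10.9 tcp [ 519.4 -280.5  282.9] yawY 1.579 tilt [-0.002  0.002 -1.   ] open 61.2 ft [ 0.3  0.4 -0.3] q [-0.63  0.34  0.15  1.38  0.   -0.64]
sq 773.4 71.3 81.3 89.8 0.115
sq 464.2 -361.9 39.6 40.4 0.078
sq 435.3 -186.4 40.6 40.4 0.313
rd 593.1 -269.5 51.7 48.2 0.008
rd 589.9 -383.2 48.1 53.4 0.774
rd 455.5 -262.2 48.9 48.9 0.805
```

Request:
step_arm:
  motion:
    - [[0.074,0.011,-0.1,0,0.76],[0.074,0.011,-0.15,0,0.76],[0.074,0.011,-0.213,0,0.76],[0.074,0.011,-0.213,0,0.76],[0.074,0.011,-0.213,0,0.76],[0.074,0.011,-0.213,0,0.76],[0.074,0.011,-0.213,0,0.76],[0.074,0.011,-0.213,0,0.76]]

```text
clock: 11.75
tool_pos: [595.2, -269.1, 73.8]
orientation: [-0.017, 3.139, -0.003]
ft_force: [-0.2, -0.4, -0.1]
opening: 64.8
finger_force: 0.0
```

Run:
```python
from h import *
pose(); o,(im,K,C)=tokens('wrist',150)
for t in o: print(*t)
```

```text
t 11.75 tcp [ 595.2 -269.1   73.8] yawY 1.582 tilt [ 0.003 -0.002 -1.   ] open 64.8 ft [-0.2 -0.4 -0.1] q [-0.55  0.56 -0.03  0.97  0.   -0.56]
sq 478.8 -363.9 16.2 36.7 0.01
rd 591.8 -269.7 52.2 48.1 0.044
rd 588.2 -381.3 48.3 57.1 0.797
rd 475.9 -262.6 12.5 40.6 0.01
```

Request:
step_arm:
  motion:
    - [[-0.002,0,-0.03,0,0.76],[-0.002,0,-0.047,0,0.76],[-0.002,0,-0.047,0,0.76],[-0.002,0,-0.047,0,0.4],[-0.002,0,-0.047,0,0.4],[-0.002,0,-0.047,0,0.4],[-0.002,0,-0.047,0,0.4],[-0.002,0,-0.047,0,0.4]]

```text
clock: 12.6
tool_pos: [593.3, -270.0, 26.7]
orientation: [-0.016, 3.138, -0.003]
ft_force: [-0.7, -0.2, 6.5]
opening: 48.0
finger_force: 41.9
```

Request:
step_arm:
  motion:
    - [[0,0,0.05,0,0.4],[0,0,0.11,0,0.4],[-0.086,0.446,0.11,0,0.4],[-0.086,0.446,0.11,0,0.4],[-0.086,0.446,0.11,0,0.4],[-0.086,0.446,0.11,0,0.4],[-0.086,0.446,0.11,0,0.4],[-0.086,0.446,0.11,0,0.4],[-0.086,0.446,0.11,0,0.4],[-0.086,0.446,0.11,0,0.4],[-0.086,0.446,0.11,0,0.4],[-0.086,0.446,0.11,0,0.4]]

```text
clock: 13.8
tool_pos: [504.7, 181.9, 135.3]
orientation: [-0.027, 3.14, 0.003]
ft_force: [-0.5, -0.1, -0.0]
opening: 48.1
finger_force: 43.9
```

Request:
step_arm:
  motion:
    - [[0,0,-0.02,0,0.4],[0,0,-0.04,0,0.4],[0,0,-0.04,0,0.4],[0,0,-0.04,0,0.4]]

```text
clock: 14.2
tool_pos: [506.0, 176.4, 94.6]
orientation: [0.015, -3.141, 0.0]
ft_force: [-0.5, 0.8, 0.0]
opening: 48.1
finger_force: 43.9
```

Request:
step_arm:
  motion:
    - [[0.0015,0.001,-0.01,0,0.4],[0.0015,0.001,-0.016,0,0.4],[0.0015,0.001,-0.019,0,0.4],[0.0015,0.001,-0.019,0,0.4]]

```text
clock: 14.6
tool_pos: [507.2, 177.7, 74.9]
orientation: [0.016, -3.141, 0.0]
ft_force: [0.2, -0.7, 0.1]
opening: 47.8
finger_force: 44.1
```

Request:
step_arm:
  motion:
    - [[0,0,0,0,0.67],[0,0,0,0,0.67],[0,0,0.02,0,0.67],[0,0,0.06,0,0.67],[0,0,0.1,0,0.76],[0,0,0.1,0,0.76],[0,0,0.1,0,0.76]]

```text
clock: 15.3
tool_pos: [508.4, 178.1, 176.7]
orientation: [-0.016, 3.138, 0.001]
ft_force: [1.1, -0.2, -1.2]
opening: 65.1
finger_force: 0.0
```

Run:
```python
from h import *
pose(); o,(im,K,C)=tokens('wrist',150,62); print(*o,sep='\n')
```

```text
t 15.3 tcp [508.4 178.1 176.7] yawY 1.581 tilt [ 0.003  0.001 -1.   ] open 65.1 ft [ 1.1 -0.2 -1.2] q [ 0.19  0.28 -0.2   1.09  0.    0.18]
('sq', 587.8, 180.3, 40.5, 40.9, np.float64(1.557))
('rd', 526.6, 185.0, 8.2, 29.2, np.float64(0.319))
('rd', 490.5, 184.5, 31.5, 10.6, np.float64(1.246))
```

Request:
step_arm:
  motion:
    - [[0.083,-0.561,0,0,0.76],[0.083,-0.561,0,0,0.76],[0.083,-0.561,0,0,0.76],[0.083,-0.561,0,0,0.76],[0.083,-0.561,0,0,0.76],[0.083,-0.561,0,0,0.76],[0.083,-0.561,0,0,0.76],[0.083,-0.561,0,0,0.76],[0.083,-0.561,0,0,0.76],[0.083,-0.561,0,0,0.76],[0.083,-0.561,0,0,0.76],[0.083,-0.561,0,0,0.76]]

```text
clock: 16.55
tool_pos: [589.4, -387.7, 172.2]
orientation: [0.009, -3.139, -0.001]
ft_force: [0.5, -0.2, 0.4]
opening: 65.1
finger_force: 0.0
```

Request:
step_arm:
  motion:
    - [[0,0,-0.05,0,0.76],[0,0,-0.1,0,0.76],[0,0,-0.1,0,0.76],[0,0,-0.1,0,0.76],[0,0,-0.1,0,0.76]]

```text
clock: 17.05
tool_pos: [591.8, -383.8, 77.8]
orientation: [-0.017, 3.139, -0.003]
ft_force: [0.6, 0.5, 0.3]
opening: 64.7
finger_force: 0.0
```

Run:
```python
from h import *
pose(); o,(im,K,C)=tokens('wrist',150); print(*o,sep='\n')
```

```text
t 17.05 tcp [ 591.8 -383.8   77.8] yawY 1.581 tilt [ 0.002 -0.002 -1.   ] open 64.7 ft [0.6 0.5 0.3] q [-0.69  0.65  0.14  1.06  0.   -0.7 ]
('sq', 475.1, -362.4, 22.7, 40.9, np.float64(0.078))
('rd', 588.6, -385.6, 50.8, 49.6, np.float64(0.41))
('rd', 475.8, -275.1, 43.4, 12.7, np.float64(1.175))
```

Request:
step_arm:
  motion:
    - [[-0.0015,-0.0015,-0.03,0,0.76],[-0.0015,-0.0015,-0.051,0,0.76],[-0.0015,-0.0015,-0.051,0,0.76],[-0.0015,-0.0015,-0.051,0,0.4],[-0.0015,-0.0015,-0.051,0,0.4],[-0.0015,-0.0015,-0.051,0,0.4],[-0.0015,-0.0015,-0.051,0,0.4],[-0.0015,-0.0015,-0.051,0,0.4]]

```text
clock: 17.9
tool_pos: [590.5, -385.7, 27.1]
orientation: [-0.016, 3.138, -0.004]
ft_force: [0.2, 0.9, 7.5]
opening: 48.1
finger_force: 41.9
```

Request:
step_arm:
  motion:
    - [[0,0,0.05,0,0.4],[0,0,0.11,0,0.4],[0.001,0.483,0.11,0,0.4],[0.001,0.483,0.11,0,0.4],[0.001,0.483,0.11,0,0.4],[0.001,0.483,0.11,0,0.4],[0.001,0.483,0.11,0,0.4],[0.001,0.483,0.11,0,0.4],[0.001,0.483,0.11,0,0.4],[0.001,0.483,0.11,0,0.4],[0.001,0.483,0.11,0,0.4],[0.001,0.483,0.11,0,0.4]]

```text
clock: 19.1
tool_pos: [589.8, 101.7, 135.4]
orientation: [-0.02, 3.14, 0.001]
ft_force: [0.6, -0.3, -0.6]
opening: 48.3
finger_force: 41.5
```

Request:
step_arm:
  motion:
    - [[0,0,0,0,0.4],[0,0,-0.02,0,0.4],[0,0,-0.04,0,0.4],[0,0,-0.04,0,0.4],[0,0,-0.04,0,0.4]]

```text
clock: 19.6
tool_pos: [589.9, 97.7, 94.7]
orientation: [0.015, -3.141, 0.0]
ft_force: [0.4, -0.9, -0.2]
opening: 48.2
finger_force: 41.6
```

Request:
step_arm:
  motion:
    - [[0.001,0,-0.01,0,0.4],[0.001,0,-0.017,0,0.4],[0.001,0,-0.0195,0,0.4],[0.001,0,-0.0195,0,0.4]]

```text
clock: 20.0
tool_pos: [591.5, 97.9, 75.9]
orientation: [-0.015, 3.14, -0.001]
ft_force: [-3.0, -1.3, 7.5]
opening: 48.1
finger_force: 43.7
```

Request:
step_arm:
  motion:
    - [[0,0,0,0,0.67],[0,0,0,0,0.67],[0,0,0.02,0,0.67],[0,0,0.06,0,0.67],[0,0,0.1,0,0.76],[0,0,0.1,0,0.76],[0,0,0.1,0,0.76]]

```text
clock: 20.7
tool_pos: [591.8, 98.5, 175.8]
orientation: [-0.016, 3.139, 0.0]
ft_force: [-0.2, 0.1, 0.5]
opening: 65.2
finger_force: 0.0
```

Run:
```python
from h import *
pose(); o,(im,K,C)=tokens('wrist',150,62); print(*o,sep='\n')
```

```text
t 20.7 tcp [591.8  98.5 175.8] yawY 1.581 tilt [ 0.003  0.    -1.   ] open 65.2 ft [-0.2  0.1  0.5] q [ 0.03  0.39 -0.04  1.14  0.    0.02]
('sq', 709.0, 97.4, 51.8, 131.5, np.float64(0.428))
('sq', 588.2, 179.4, 41.1, 40.9, np.float64(0.001))
('rd', 603.7, 90.9, 48.1, 22.9, np.float64(1.001))
('rd', 509.7, 193.0, 16.5, 44.6, np.float64(1.5))
```

Request:
step_arm:
  motion:
    - [[-0.135,-0.36,0,0,0.76],[-0.135,-0.36,0,0,0.76],[-0.135,-0.36,0,0,0.76],[-0.135,-0.36,0,0,0.76],[-0.135,-0.36,0,0,0.76],[-0.135,-0.36,0,0,0.76],[-0.135,-0.36,0,0,0.76],[-0.135,-0.36,0,0,0.76],[-0.135,-0.36,-0.05,0,0.76],[-0.135,-0.36,-0.095,0,0.76],[-0.135,-0.36,-0.095,0,0.76],[-0.135,-0.36,-0.095,0,0.76]]

```text
clock: 21.95
tool_pos: [454.6, -260.4, 78.6]
orientation: [0.016, -3.138, -0.005]
ft_force: [0.8, -0.2, 0.1]
opening: 65.2
finger_force: 0.0
```

Run:
```python
from h import *
pose(); o,(im,K,C)=tokens('wrist',150); print(*o,sep='\n')
```

```text
t 21.95 tcp [ 454.6 -260.4   78.6] yawY 1.581 tilt [-0.004  0.003 -1.   ] open 65.2 ft [ 0.8 -0.2  0.1] q [-0.67  0.34 -0.37  0.86  0.   -0.68]
('sq', 461.4, -359.5, 44.6, 46.5, np.float64(0.079))
('sq', 434.9, -186.3, 40.9, 40.8, np.float64(0.305))
('rd', 452.5, -263.2, 50.7, 49.2, np.float64(0.436))
```

Request:
step_arm:
  motion:
    - [[0,-0.002,-0.03,0,0.76],[0,-0.002,-0.051,0,0.76],[0,-0.002,-0.051,0,0.76],[0,-0.002,-0.051,0,0.4],[0,-0.002,-0.051,0,0.4],[0,-0.002,-0.051,0,0.4],[0,-0.002,-0.051,0,0.4],[0,-0.002,-0.051,0,0.4]]

```text
clock: 22.8
tool_pos: [457.5, -264.4, 31.3]
orientation: [-0.017, 3.138, -0.003]
ft_force: [-0.5, 2.4, 7.1]
opening: 47.5
finger_force: 41.7
```

Request:
step_arm:
  motion:
    - [[0,0,0.05,0,0.4],[0,0,0.11,0,0.4],[0.053,0.359,0.11,0,0.4],[0.053,0.359,0.11,0,0.4],[0.053,0.359,0.11,0,0.4],[0.053,0.359,0.11,0,0.4],[0.053,0.359,0.11,0,0.4],[0.053,0.359,0.11,0,0.4],[0.053,0.359,0.11,0,0.4],[0.053,0.359,0.11,0,0.4],[0.053,0.359,0.11,0,0.4],[0.053,0.359,0.11,0,0.4]]

```text
clock: 24.0
tool_pos: [509.1, 95.0, 139.3]
orientation: [-0.017, 3.141, -0.001]
ft_force: [-0.7, -0.4, -1.0]
opening: 47.9
finger_force: 41.7
```

Request:
step_arm:
  motion:
    - [[0,0,0,0,0.4],[0,0,-0.02,0,0.4],[0,0,-0.04,0,0.4],[0,0,-0.04,0,0.4],[0,0,-0.04,0,0.4]]

```text
clock: 24.5
tool_pos: [508.7, 94.2, 98.9]
orientation: [0.013, -3.14, 0.0]
ft_force: [-0.1, -0.2, 0.2]
opening: 47.9
finger_force: 41.7
```

```bash
cat >> h.py <<'E'
def holes(z,amin=80,name='wrist'):
    """centres of the marks inside the tokens"""
    im,K,C=shot(name); h,s,v=cv2.split(cv2.cvtColor(im,cv2.COLOR_RGB2HSV)); out=[]
    for kind,m in (('sq',(h>100)&(h<125)&(s>100)&(v>25)),('rd',(h>17)&(h<34)&(s>185)&(v>70))):
        cs,hi=cv2.findContours(m.astype('uint8'),cv2.RETR_CCOMP,cv2.CHAIN_APPROX_NONE)
        for i,c in enumerate(cs):
            if hi[0][i][3]>=0 and cv2.contourArea(c)>amin:
                M=cv2.moments(c); uv=(M['m10']/M['m00'],M['m01']/M['m00'])
                w=ray(c[:,0],z,K,C); out.append((kind,*ray(uv,z,K,C)[0].round(1),np.ptp(w,axis=0).round(1)))
    return out
E
python3 - <<'E'
from h import *
pose(); print(holes(83.6))
E
```

```text
t 24.5 tcp [508.7  94.2  98.9] yawY 1.579 tilt [-0.001 -0.    -1.   ] open 47.9 ft [-0.1 -0.2  0.2] q [ 0.03  0.31 -0.37  0.9  -0.    0.02]
[('rd', np.float64(526.9), np.float64(97.5), array([ 5.1, 10.5])), ('rd', np.float64(524.0), np.float64(106.3), array([6.9, 8.8])), ('rd', np.float64(506.6), np.float64(94.7), array([31.8, 30.8])), ('rd', np.float64(496.8), np.float64(166.3), array([26.1, 26.4]))]
```

Request:
step_arm:
  motion:
    - [[0.002,0.0023,0,0,0.4],[0.002,0.0023,-0.01,0,0.4],[0.002,0.0023,-0.017,0,0.4],[0.002,0.0023,-0.019,0,0.4],[0.002,0.0023,-0.019,0,0.4]]

```text
clock: 25.05
tool_pos: [510.3, 97.8, 79.1]
orientation: [0.016, -3.14, 0.0]
ft_force: [-0.2, -0.4, -0.6]
opening: 47.7
finger_force: 41.7
```

Request:
step_arm:
  motion:
    - [[0,0,0,0,0.67],[0,0,0,0,0.67],[0,0,0.02,0,0.67],[0,0,0.06,0,0.67],[0,0,0.1,0,0.76],[0,0,0.1,0,0.76],[0,0,0.1,0,0.76]]

```text
clock: 25.75
tool_pos: [512.0, 97.8, 181.2]
orientation: [-0.016, 3.138, 0.0]
ft_force: [0.5, 0.2, -0.6]
opening: 64.8
finger_force: 0.0
```

Run:
```python
from h import *
pose(); print(*holes(62),sep='\n')
```

```text
t 25.75 tcp [512.   97.8 181.2] yawY 1.581 tilt [ 0.003  0.    -1.   ] open 64.8 ft [ 0.5  0.2 -0.6] q [ 0.03  0.24 -0.24  1.09  0.    0.02]
```

Request:
step_arm:
  motion:
    - [[-0.077,-0.284,0,0.295,0.72],[-0.077,-0.284,0,0.295,0.72],[-0.077,-0.284,0,0.295,0.72],[-0.077,-0.284,0,0.295,0.72],[-0.077,-0.284,0,0.295,0.72],[-0.077,-0.284,0,0.295,0.72],[-0.077,-0.284,-0.05,0.295,0.72],[-0.077,-0.284,-0.1,0.295,0.72],[-0.077,-0.284,-0.1,0.295,0.72],[-0.077,-0.284,-0.1,0.295,0.72],[-0.077,-0.284,-0.1,0.295,0.72]]

```text
clock: 26.9
tool_pos: [435.2, -186.5, 81.5]
orientation: [-0.479, 3.103, -0.002]
ft_force: [0.4, -0.3, 0.7]
opening: 62.1
finger_force: 0.0
```

Run:
```python
from h import *
pose(); o,_=tokens('wrist',150); print(*o,sep='\n'); print(*holes(16),sep='\n')
```

```text
t 26.9 tcp [ 435.2 -186.5   81.5] yawY 1.877 tilt [ 0.002 -0.001 -1.   ] open 62.1 ft [ 0.4 -0.3  0.7] q [-0.57  0.25 -0.5   0.82  0.   -0.88]
('sq', 433.1, -186.4, 44.6, 40.3, np.float64(0.307))
('sq', 459.6, -341.1, 46.1, 17.7, np.float64(0.033))
('sq', np.float64(452.6), np.float64(-187.4), array([ 9.9, 14.1]))
```

Request:
step_arm:
  motion:
    - [[0,0,-0.03,0,0.72],[0,0,-0.054,0,0.72],[0,0,-0.054,0,0.72],[0,0,-0.054,0,0.72],[0,0,-0.054,0,0.3],[0,0,-0.054,0,0.3],[0,0,-0.054,0,0.3],[0,0,-0.054,0,0.3],[0,0,-0.054,0,0.3]]

```text
clock: 27.9
tool_pos: [435.4, -187.0, 27.8]
orientation: [-0.477, 3.102, -0.003]
ft_force: [-0.9, 0.7, 5.7]
opening: 41.1
finger_force: 40.6
```

Request:
step_arm:
  motion:
    - [[0,0,0.05,0,0.3],[0,0,0.11,0,0.3],[0.155,0.203,0.11,-0.295,0.3],[0.155,0.203,0.11,-0.295,0.3],[0.155,0.203,0.11,-0.295,0.3],[0.155,0.203,0.11,-0.295,0.3],[0.155,0.203,0.11,-0.295,0.3],[0.155,0.203,0.11,-0.295,0.3],[0.155,0.203,0.11,-0.295,0.3],[0.155,0.203,0.07,-0.295,0.3],[0.155,0.203,0.07,-0.295,0.3],[0.155,0.203,0.07,-0.295,0.3]]

```text
clock: 29.1
tool_pos: [587.6, 16.1, 95.9]
orientation: [0.014, -3.139, -0.0]
ft_force: [0.1, -0.3, 0.7]
opening: 41.1
finger_force: 41.2
```

Run:
```python
from h import *
pose(); z=r.sense()['tool_pos'][2]-27.7+16; o,(im,K,C)=tokens('wrist',150,z); print(*o,sep='\n')
h,s,v=cv2.split(cv2.cvtColor(im,cv2.COLOR_RGB2HSV)); 
c=[b for b in blobs((h>10)&(h<22)&(s>60),200)]
for b in c:
    w=ray(b,z,K,C); m=w.mean(0); 
    if abs(m[1]-16)<15 and abs(m[0]-590)<20: print('pale',m.round(1),cv2.minAreaRect(w.astype('float32')))
```

```text
t 29.1 tcp [587.6  16.1  95.9] yawY 1.58 tilt [-0.003  0.    -1.   ] open 41.1 ft [ 0.1 -0.3  0.7] q [-0.11  0.43 -0.19  0.95 -0.   -0.12]
('sq', 655.8, 80.3, 15.8, 20.6, np.float64(0.009))
('sq', 651.5, 147.8, 22.4, 26.7, np.float64(0.142))
('sq', 584.0, 16.5, 46.5, 41.1, np.float64(0.006))
('sq', 574.7, 131.5, 41.5, 13.3, np.float64(0.274))
('rd', 580.2, 86.6, 45.5, 41.2, np.float64(0.609))
('rd', 508.2, 85.7, 40.9, 40.8, np.float64(0.77))
pale [587.7  16.5] ((587.8848876953125, 16.493484497070312), (21.724775314331055, 21.85533332824707), 0.5070706009864807)
```

Request:
step_arm:
  motion:
    - [[0.002,0,0,0,0.3],[0.002,0,-0.01,0,0.3],[0.002,0,-0.017,0,0.3],[0.002,0,-0.02,0,0.3],[0.002,0,-0.02,0,0.3]]

```text
clock: 29.65
tool_pos: [590.7, 16.7, 75.6]
orientation: [0.016, -3.141, -0.0]
ft_force: [0.2, 0.3, -1.2]
opening: 41.1
finger_force: 41.2
```

Request:
step_arm:
  motion:
    - [[0,0,0,0,0.6],[0,0,0,0,0.6],[0,0,0,0,0.6],[0,0,0.02,0,0.6],[0,0,0.06,0,0.6],[0,0,0.1,0,0.72],[0,0,0.1,0,0.72]]

```text
clock: 30.35
tool_pos: [594.5, 16.4, 182.0]
orientation: [-0.016, 3.131, -0.002]
ft_force: [0.6, -0.4, 0.6]
opening: 61.6
finger_force: 0.0
```

Request:
step_arm:
  motion:
    - [[-0.125,-0.379,0,0.07,0.72],[-0.125,-0.379,0,0.07,0.72],[-0.125,-0.379,0,0.07,0.72],[-0.125,-0.379,0,0.07,0.72],[-0.125,-0.379,0,0.07,0.72],[-0.125,-0.379,0,0.07,0.72],[-0.125,-0.379,0,0.07,0.72],[-0.125,-0.379,0,0.07,0.72],[-0.125,-0.379,-0.05,0.07,0.72],[-0.125,-0.379,-0.095,0.07,0.72],[-0.125,-0.379,-0.095,0.07,0.72],[-0.125,-0.379,-0.095,0.07,0.72]]

```text
clock: 31.55
tool_pos: [465.4, -361.5, 80.4]
orientation: [0.126, -3.137, -0.004]
ft_force: [1.0, 0.3, 0.5]
opening: 61.5
finger_force: 0.0
```

Run:
```python
from h import *
pose(); o,_=tokens('wrist',150); print(*o,sep='\n')
```

```text
t 31.55 tcp [ 465.4 -361.5   80.4] yawY 1.651 tilt [-0.002  0.002 -1.   ] open 61.5 ft [1.  0.3 0.5] q [-0.8   0.45 -0.2   0.92  0.   -0.88]
('sq', 462.0, -363.2, 44.2, 40.6, np.float64(0.079))
```

Request:
step_arm:
  motion:
    - [[-0.002,-0.001,-0.03,0,0.72],[-0.002,-0.001,-0.053,0,0.72],[-0.002,-0.001,-0.053,0,0.72],[-0.002,-0.001,-0.053,0,0.72],[-0.002,-0.001,-0.053,0,0.3],[-0.002,-0.001,-0.053,0,0.3],[-0.002,-0.001,-0.053,0,0.3],[-0.002,-0.001,-0.053,0,0.3],[-0.002,-0.001,-0.053,0,0.3]]

```text
clock: 32.5
tool_pos: [465.6, -364.5, 30.6]
orientation: [-0.126, 3.136, -0.005]
ft_force: [0.2, 1.0, 5.5]
opening: 40.5
finger_force: 41.0
```

Request:
step_arm:
  motion:
    - [[0,0,0.05,0,0.3],[0,0,0.11,0,0.3],[0.045,0.379,0.11,-0.07,0.3],[0.045,0.379,0.11,-0.07,0.3],[0.045,0.379,0.11,-0.07,0.3],[0.045,0.379,0.11,-0.07,0.3],[0.045,0.379,0.11,-0.07,0.3],[0.045,0.379,0.11,-0.07,0.3],[0.045,0.379,0.11,-0.07,0.3],[0.045,0.379,0.11,-0.07,0.3],[0.045,0.379,0.07,-0.07,0.3],[0.045,0.379,0.07,-0.07,0.3]]

```text
clock: 33.7
tool_pos: [506.7, 17.3, 95.8]
orientation: [0.02, -3.137, -0.001]
ft_force: [-1.2, 0.3, -1.1]
opening: 40.8
finger_force: 40.8
```

Request:
step_arm:
  motion:
    - [[0,0,0,0,0.3],[0,0,0,0,0.3]]

```text
clock: 33.9
tool_pos: [510.0, 15.0, 99.5]
orientation: [-0.014, 3.139, -0.0]
ft_force: [0.2, 0.2, -0.3]
opening: 40.5
finger_force: 40.8
```

Run:
```python
from h import *
pose(); z=r.sense()['tool_pos'][2]-27.7+16; o,(im,K,C)=tokens('wrist',150,z); print(*o,sep='\n')
h,s,v=cv2.split(cv2.cvtColor(im,cv2.COLOR_RGB2HSV)); 
for b in blobs((h>10)&(h<22)&(s>60),200):
    w=ray(b,z,K,C); m=w.mean(0); 
    if abs(m[1]-16)<15 and abs(m[0]-509)<20: print('pale',m.round(1),cv2.minAreaRect(w.astype('float32')))
```

```text
t 33.9 tcp [510.   15.   99.5] yawY 1.58 tilt [ 0.002 -0.    -1.   ] open 40.5 ft [ 0.2  0.2 -0.3] q [-0.13  0.29 -0.39  0.89  0.   -0.14]
('sq', 551.1, 16.7, 28.6, 34.1, np.float64(0.009))
('sq', 557.4, 139.4, 49.7, 29.0, np.float64(0.278))
('sq', 503.9, 15.4, 45.6, 40.3, np.float64(0.007))
('rd', 576.8, 74.7, 33.6, 13.3, np.float64(0.639))
('rd', 494.3, 83.8, 39.9, 39.7, np.float64(0.119))
('rd', 494.6, 129.3, 40.9, 13.9, np.float64(0.278))
pale [507.   15.4] ((507.1922607421875, 15.378595352172852), (20.9276065826416, 21.474990844726562), 0.5277603268623352)
```

Request:
step_arm:
  motion:
    - [[0,0.0007,0,0,0.3],[0,0.0007,-0.01,0,0.3],[0,0.0007,-0.017,0,0.3],[0,0.0007,-0.0205,0,0.3],[0,0.0007,-0.0205,0,0.3]]

```text
clock: 34.45
tool_pos: [508.7, 16.3, 76.8]
orientation: [0.016, -3.141, -0.0]
ft_force: [0.7, -0.4, -0.3]
opening: 40.8
finger_force: 40.8
```

Request:
step_arm:
  motion:
    - [[0,0,0,0,0.6],[0,0,0,0,0.6],[0,0,0,0,0.6],[0,0,0.02,0,0.6],[0,0,0.06,0,0.6],[0,0,0.1,0,0.6],[0,0,0.1,0,0]]

```text
clock: 35.15
tool_pos: [512.4, 16.1, 182.8]
orientation: [-0.016, 3.132, -0.002]
ft_force: [1.3, 0.4, 0.5]
opening: 38.0
finger_force: 0.0
```

Request:
step_arm:
  motion:
    - [[0.12,0.08,0.06,0,0],[0.12,0.08,0.06,0,0],[0.12,0.08,0.06,0,0],[0.12,0.08,0.06,0,0],[0.12,0.08,0.06,0,0],[0.12,0.08,0.06,0,0],[0.12,0.08,0.06,0,0]]

```text
clock: 35.85
tool_pos: [627.4, 95.7, 236.4]
orientation: [0.015, -3.139, 0.0]
ft_force: [-0.3, -0.2, -0.2]
opening: 0.0
finger_force: 0.0
```

Run:
```python
from h import *
pose(); im,K,C=shot('wrist'); np.savez('box3.npz',im=im,K=K,C=C); cv2.imwrite('pics/w6.png',cv2.resize(im[:,:,::-1],(800,600)))
```

```text
t 35.85 tcp [627.4  95.7 236.4] yawY 1.58 tilt [-0.003 -0.    -1.   ] open 0.0 ft [-0.3 -0.2 -0.2] q [ 0.02  0.44  0.18  1.32 -0.    0.02]
```

View pics/w6.png

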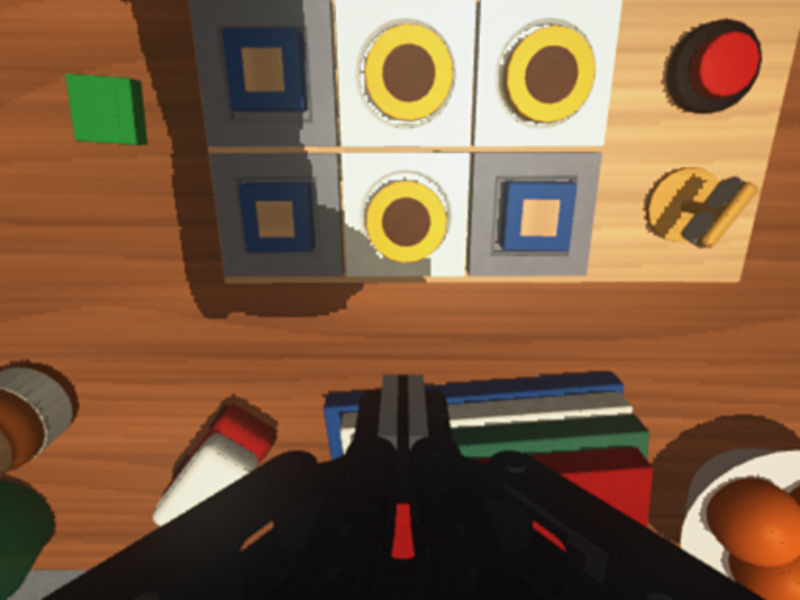

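Request:
step_arm:
  motion:
    - [[-0.039,0.082,-0.1,0,0],[-0.039,0.082,-0.135,0,0],[-0.039,0.082,-0.135,0,0],[-0.039,0.082,-0.135,0,0],[-0.039,0.082,-0.135,0,0],[-0.039,0.082,-0.135,0,0]]

```text
clock: 36.5
tool_pos: [591.3, 177.8, 104.1]
orientation: [-0.015, 3.139, 0.0]
ft_force: [0.9, 0.9, 0.7]
opening: -0.2
finger_force: 0.0
```

Request:
step_arm:
  motion:
    - [[0,0,-0.012,0,0],[0,0,-0.015,0,0],[0,0,-0.0155,0,0],[0,0,-0.0155,0,0]]

```text
clock: 36.9
tool_pos: [590.4, 178.0, 87.2]
orientation: [-0.015, 3.141, 0.0]
ft_force: [-0.8, -0.1, -0.3]
opening: 0.1
finger_force: 0.0
```

Request:
step_arm:
  motion:
    - [[0,0,-0.001,0,0],[0,0,-0.0015,0,0],[0,0,-0.0015,0,0]]

```text
clock: 37.2
tool_pos: [590.4, 178.1, 87.1]
orientation: [-0.016, 3.14, -0.001]
ft_force: [-2.6, -1.6, 9.3]
opening: 0.1
finger_force: 4.2
```

Request:
step_arm:
  motion:
    - [[0,0,0.015,0,0],[0,-0.04,0.015,0,0],[0,-0.08,0.015,0,0],[0,-0.08,0.015,0,0],[0,-0.08,0.005,0,0],[0,-0.08,0.002,0,0],[0,-0.08,0,0,0],[0,-0.08,0,0,0]]

```text
clock: 38.0
tool_pos: [590.5, 99.0, 87.0]
orientation: [-0.018, 3.14, -0.002]
ft_force: [-2.9, -3.2, 13.0]
opening: 0.0
finger_force: 6.8
```

Request:
step_arm:
  motion:
    - [[0,0,0.015,0,0],[0,-0.04,0.015,0,0],[0,-0.08,0.015,0,0],[0,-0.08,0.015,0,0],[0,-0.08,0.005,0,0],[0,-0.08,0.002,0,0],[0,-0.08,0,0,0],[0,-0.08,0,0,0]]

```text
clock: 38.8
tool_pos: [589.6, 19.5, 87.0]
orientation: [-0.019, 3.141, -0.003]
ft_force: [-5.6, -2.7, 17.7]
opening: -0.1
finger_force: 8.9
```

Request:
step_arm:
  motion:
    - [[0,0,0.015,0,0],[-0.04,0,0.015,0,0],[-0.08,0,0.015,0,0],[-0.08,0,0.015,0,0],[-0.08,0,0.005,0,0],[-0.08,0,0.002,0,0],[-0.08,0,0,0,0],[-0.08,0,0,0,0]]

```text
clock: 39.6
tool_pos: [510.3, 19.5, 87.0]
orientation: [0.018, -3.141, -0.002]
ft_force: [-9.3, 3.2, 21.9]
opening: 0.1
finger_force: 11.6
```

Request:
step_arm:
  motion:
    - [[0,0,0.015,0,0],[0,0.04,0.015,0,0],[0,0.08,0.015,0,0],[0,0.08,0.015,0,0],[0,0.08,0.005,0,0],[0,0.08,0.002,0,0],[0,0.08,0,0,0],[0,0.08,0,0,0]]

```text
clock: 40.4
tool_pos: [510.6, 98.7, 87.0]
orientation: [-0.015, 3.14, 0.004]
ft_force: [-6.0, 5.1, 20.2]
opening: 0.1
finger_force: 10.2
```

Request:
step_arm:
  motion:
    - [[0,0,0.015,0,0],[0,0.04,0.015,0,0],[0,0.08,0.015,0,0],[0,0.08,0.015,0,0],[0,0.08,0.005,0,0],[0,0.08,0.002,0,0],[0,0.08,0,0,0],[0,0.08,0,0,0]]

```text
clock: 41.2
tool_pos: [510.0, 177.5, 87.0]
orientation: [-0.013, 3.141, 0.002]
ft_force: [-6.9, 2.3, 20.4]
opening: -0.0
finger_force: 10.3
```

Request:
step_arm:
  motion:
    - [[0,0,0.05,0,0],[0.05,0.03,0.1,0,0],[0.15,0.1,0.14,0,0.4],[0.15,0.1,0.14,0,0.4],[0.15,0.1,0.14,0,0.4],[0.15,0.1,0.14,0,0.4],[0.15,0.1,0.14,0,0.4],[0.15,0.1,0.14,0,0.4],[0.15,0.1,0.14,0,0.4]]

```text
clock: 42.1
tool_pos: [658.6, 276.8, 224.3]
orientation: [0.014, -3.139, 0.001]
ft_force: [0.8, 0.2, 1.1]
opening: 34.3
finger_force: 0.0
```

Run:
```python
from h import *
pose(); im,K,C=shot('wrist'); np.savez('key.npz',im=im,K=K,C=C)
c=proj(np.array([[560,270,60.]]),K,C)[0]; x0,y0=int(c[0]-90),max(0,int(c[1]-75)); print(c,x0,y0)
cv2.imwrite('pics/c3.png',cv2.resize(im[y0:y0+150,x0:x0+190,::-1],None,fx=4,fy=4,interpolation=2))
```

```text
t 42.1 tcp [658.6 276.8 224.3] yawY 1.58 tilt [-0.003 -0.001 -1.   ] open 34.3 ft [0.8 0.2 1.1] q [ 0.29  0.61  0.44  1.4  -0.    0.28]
[250.31286753  70.3969578 ] 160 0
```

View pics/c3.png

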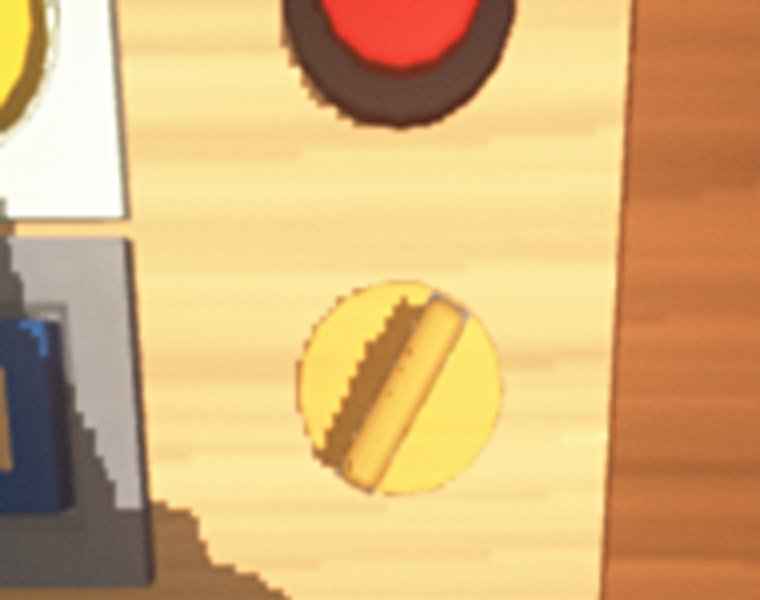

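Run:
```python
from h import *
d=np.load('key.npz'); K,C=d['K'],d['C']
W=lambda P,z:ray(np.array(P,float)/4+[160,0]-.375,z,K,C)
e=W([(452,305),(358,478)],90); print('ends',e.round(1),'mid',e.mean(0).round(1),'len',np.linalg.norm(e[0]-e[1]).round(1),'yaw',np.arctan2(*(e[0]-e[1])[::-1]).round(3))
print('dial',W([(400,388)],42).round(1))
print('btn rim',W([(286,30),(514,30),(400,128)],44).round(1))
pose()
b=np.array([549.5,97.5]);print('expected key-button dx 80')
```

```text
ends [[565.4 288.1]
 [598.3 269.8]] mid [581.9 278.9] len 37.7 yaw 2.635
dial [[582.  278.4]]
btn rim [[508.8 253.1]
 [508.4 302.1]
 [527.4 277.8]]
t 42.15 tcp [658.7 277.1 224.9] yawY 1.58 tilt [-0.002 -0.001 -1.   ] open 34.3 ft [ 0.  -0.3  0. ] q [0.29 0.61 0.44 1.4  0.   0.28]
expected key-button dx 80
```

Request:
step_arm:
  motion:
    - [[-0.077,0.0015,-0.04,1.3,0.5],[-0.077,0.0015,-0.04,1.3,0.5],[-0.077,0.0015,-0.04,1.3,0.5],[-0.077,0.0015,-0.04,1.3,0.5],[-0.077,0.0015,-0.04,1.3,0.5],[-0.077,0.0015,-0.04,1.3,0.5],[-0.077,0.0015,-0.04,1.3,0.5],[-0.077,0.0015,-0.04,1.3,0.5],[-0.077,0.0015,-0.04,1.3,0.5],[-0.077,0.0015,-0.04,1.3,0.5],[-0.077,0.0015,-0.04,1.3,0.5]]

```text
clock: 43.25
tool_pos: [582.3, 279.5, 185.7]
orientation: [-1.911, 2.494, 0.0]
ft_force: [0.5, 0.4, -0.8]
opening: 42.9
finger_force: 0.0
```

Request:
step_arm:
  motion:
    - [[0,0,0,1.326,0.5],[0,0,0,1.326,0.5],[0,0,0,1.326,0.5],[0,0,0,1.326,0.5],[0,0,0,1.326,0.5],[0,0,0,1.326,0.5],[0,0,0,1.326,0.5],[0,0,0,1.326,0.5],[0,0,0,1.326,0.5],[0,0,0,1.326,0.5],[0,0,0,1.326,0.5]]

```text
clock: 44.35
tool_pos: [582.8, 279.8, 185.4]
orientation: [3.04, -0.792, -0.0]
ft_force: [-0.3, -0.4, 0.6]
opening: 42.4
finger_force: 0.0
```

Run:
```python
from h import *
pose()
```

```text
t 44.35 tcp [582.8 279.8 185.4] yawY -2.08 tilt [-0. -0. -1.] open 42.4 ft [-0.3 -0.4  0.6] q [ 0.32  0.48  0.12  1.21 -0.   -2.31]
```

Request:
step_arm:
  motion:
    - [[-0.001,-0.001,-0.04,0,0.5],[-0.001,-0.001,-0.08,0,0.5],[-0.001,-0.001,-0.093,0,0.5],[-0.001,-0.001,-0.093,0,0.5],[-0.001,-0.001,-0.093,0,0],[-0.001,-0.001,-0.093,0,0],[-0.001,-0.001,-0.093,0,0],[-0.001,-0.001,-0.093,0,0],[-0.001,-0.001,-0.093,0,0]]
  grip_force: 80

```text
clock: 45.25
tool_pos: [582.7, 277.9, 95.0]
orientation: [3.04, -0.787, 0.004]
ft_force: [-2.7, -5.1, 4.9]
opening: 7.3
finger_force: 79.8
```

Request:
step_arm:
  motion:
    - [[0,0,0,-0.1,0],[0,0,0,-0.2,0],[0,0,0,-0.3,0],[0,0,0,-0.4,0],[0,0,0,-0.5,0]]

```text
clock: 45.75
tool_pos: [582.5, 277.7, 94.9]
orientation: [2.748, -1.52, 0.005]
ft_force: [-2.0, -5.8, 5.1]
opening: 7.0
finger_force: 79.9
```

Run:
```python
from h import *
pose(); print(r.sense()['wrist_torque'].round(3))
```

```text
t 45.75 tcp [582.5 277.7  94.9] yawY -2.581 tilt [ 0.002 -0.002 -1.   ] open 7.0 ft [-2.  -5.8  5.1] q [ 0.32  0.53 -0.03  1.01 -0.   -1.81]
[-1.2    0.595  0.099]
```

Request:
step_arm:
  motion:
    - [[0,0,0,-0.12,0],[0,0,0,-0.24,0],[0,0,0,-0.36,0],[0,0,0,-0.48,0],[0,0,0,-0.6,0],[0,0,0,-0.72,0],[0,0,0,-0.84,0],[0,0,0,-0.96,0],[0,0,0,-1.08,0],[0,0,0,-1.2,0],[0,0,0,-1.32,0],[0,0,0,-1.44,0]]

```text
clock: 46.95
tool_pos: [581.8, 277.7, 95.0]
orientation: [-1.063, 2.956, -0.004]
ft_force: [-4.4, -5.3, 5.6]
opening: 7.3
finger_force: 80.1
```

Request:
step_arm:
  motion:
    - [[0,0,0,-0.12,0],[0,0,0,-0.24,0],[0,0,0,-0.36,0],[0,0,0,-0.48,0],[0,0,0,-0.6,0],[0,0,0,-0.72,0],[0,0,0,-0.84,0],[0,0,0,-0.96,0],[0,0,0,-1.08,0],[0,0,0,-1.2,0],[0,0,0,-1.32,0],[0,0,0,-1.44,0]]

```text
clock: 48.15
tool_pos: [581.8, 278.3, 95.0]
orientation: [1.149, 2.923, -0.001]
ft_force: [-4.6, -3.1, 6.6]
opening: 7.3
finger_force: 80.0
```

Run:
```python
from h import *
pose(); print(r.sense()['wrist_torque'].round(3))
im,K,C=shot('wrist'); np.savez('key2.npz',im=im,K=K,C=C)
```

```text
t 48.15 tcp [581.8 278.3  95. ] yawY 0.822 tilt [ 0.001 -0.001 -1.   ] open 7.3 ft [-4.6 -3.1  6.6] q [ 0.32  0.53 -0.03  1.01 -0.    1.07]
[-0.738  1.107  0.148]
```

Request:
step_arm:
  motion:
    - [[0,0,0,-0.12,0],[0,0,0,-0.24,0],[0,0,0,-0.36,0],[0,0,0,-0.48,0],[0,0,0,-0.6,0],[0,0,0,-0.72,0],[0,0,0,-0.84,0],[0,0,0,-0.96,0],[0,0,0,-1.08,0],[0,0,0,-1.2,0],[0,0,0,-1.32,0],[0,0,0,-1.44,0]]

```text
clock: 49.4
tool_pos: [582.4, 278.5, 95.0]
orientation: [2.791, 1.44, 0.003]
ft_force: [-2.1, -3.5, 4.9]
opening: 7.0
finger_force: 79.8
```

Run:
```python
from h import *
pose(); print(r.sense()['wrist_torque'].round(3))
```

```text
t 49.4 tcp [582.4 278.5  95. ] yawY -0.618 tilt [ 0.002 -0.001 -1.   ] open 7.0 ft [-2.1 -3.5  4.9] q [ 0.32  0.53 -0.03  1.01 -0.    2.51]
[-0.623  0.628  0.201]
```

Request:
step_arm:
  motion:
    - [[0,0,0,-0.1,0],[0,0,0,-0.2,0],[0,0,0,-0.3,0],[0,0,0,-0.4,0],[0,0,0,-0.45,0],[0,0,0,-0.45,0]]

```text
clock: 50.0
tool_pos: [582.6, 278.4, 94.9]
orientation: [3.04, 0.787, 0.003]
ft_force: [-3.0, -4.2, 5.9]
opening: 7.0
finger_force: 79.9
```

Run:
```python
from h import *
pose(); print(r.sense()['wrist_torque'].round(3))
```

```text
t 50.0 tcp [582.6 278.4  94.9] yawY -1.064 tilt [ 0.002 -0.001 -1.   ] open 7.0 ft [-3.  -4.2  5.9] q [ 0.32  0.53 -0.03  1.01 -0.    2.96]
[-0.702  0.654  0.003]
```

Request:
step_arm:
  motion:
    - [[0,0,0,0,0.5],[0,0,0,0,0.5],[0,0,0,0,0.5],[0,0,0.04,0,0.5],[0,0,0.06,0,0.5],[0,0,0.06,0.4,0.5],[0,0,0.06,0.785,0.5],[0,0,0.06,1.571,0.5],[0,0,0.06,1.571,0.5],[0,0,0.06,1.571,0.5],[0,0,0.06,1.571,0.5],[0,0,0.06,1.571,0.5]]

```text
clock: 51.2
tool_pos: [582.2, 279.2, 152.3]
orientation: [2.229, 2.214, 0.001]
ft_force: [-0.4, -0.8, -1.1]
opening: 42.6
finger_force: 0.0
```

Run:
```python
from h import *
pose()
```

```text
t 51.2 tcp [582.2 279.2 152.3] yawY -0.007 tilt [ 0.  0. -1.] open 42.6 ft [-0.4 -0.8 -1.1] q [0.32 0.49 0.06 1.14 0.   1.9 ]
```

Request:
step_arm:
  motion:
    - [[0,0,0,1.6,0.5],[0,0,0,1.6,0.5],[0,0,0,1.6,0.5],[0,0,0,1.6,0.5],[0,0,0,1.6,0.5],[0,0,0,1.6,0.5],[0,0,0,1.6,0.5],[0,0,0,1.6,0.5],[0,0,0,1.6,0.5],[0,0,0,1.6,0.5],[0,0,0,1.6,0.5],[0,0,0,1.6,0.5]]

```text
clock: 52.4
tool_pos: [582.1, 279.2, 152.3]
orientation: [-0.026, 3.141, 0.001]
ft_force: [-0.3, 0.4, -0.1]
opening: 42.5
finger_force: 0.0
```

Run:
```python
from h import *
pose()
```

```text
t 52.4 tcp [582.1 279.2 152.3] yawY 1.587 tilt [ 0.  0. -1.] open 42.5 ft [-0.3  0.4 -0.1] q [0.32 0.49 0.06 1.14 0.   0.31]
```

Need +0.49, then down and grip.

Request:
step_arm:
  motion:
    - [[0,0,0,0.491,0.5],[0,0,0,0.491,0.5],[0,0,0,0.491,0.5],[0,0,0,0.491,0.5],[0,0,-0.03,0.491,0.5],[0,0,-0.06,0.491,0.5],[0,0,-0.06,0.491,0.5],[0,0,-0.06,0.491,0],[0,0,-0.06,0.491,0],[0,0,-0.06,0.491,0],[0,0,-0.06,0.491,0],[0,0,-0.06,0.491,0]]

```text
clock: 53.6
tool_pos: [583.5, 278.9, 94.5]
orientation: [-0.786, 3.038, -0.001]
ft_force: [0.6, -2.7, 6.6]
opening: 7.3
finger_force: 81.3
```

Request:
step_arm:
  motion:
    - [[0,0,0,-0.05,0],[0,0,0,-0.1,0],[0,0,0,-0.15,0],[0,0,0,-0.2,0]]

```text
clock: 54.0
tool_pos: [583.6, 278.6, 94.5]
orientation: [-0.476, 3.101, -0.001]
ft_force: [0.5, -3.8, 6.4]
opening: 7.3
finger_force: 81.3
```

Run:
```python
from h import *
pose(); print(r.sense()['wrist_torque'].round(3))
```

```text
t 54.0 tcp [583.6 278.6  94.5] yawY 1.876 tilt [ 0.004 -0.    -1.   ] open 7.3 ft [ 0.5 -3.8  6.4] q [ 0.32  0.53 -0.03  1.01 -0.    0.02]
[-0.726 -0.194  0.213]
```

Request:
step_arm:
  motion:
    - [[0,0,0,-0.05,0],[0,0,0,-0.1,0],[0,0,0,-0.15,0],[0,0,0,-0.2,0]]

```text
clock: 54.4
tool_pos: [583.7, 278.3, 94.5]
orientation: [-0.164, 3.133, -0.001]
ft_force: [1.4, -5.6, 6.5]
opening: 6.9
finger_force: 81.3
```

Run:
```python
from h import *
pose(); print(r.sense()['wrist_torque'].round(3))
```

```text
t 54.4 tcp [583.7 278.3  94.5] yawY 1.675 tilt [ 0.004 -0.001 -1.   ] open 6.9 ft [ 1.4 -5.6  6.5] q [ 0.32  0.53 -0.03  1.01 -0.    0.22]
[-0.951 -0.259  0.185]
```

Request:
step_arm:
  motion:
    - [[0,0,0,-0.05,0],[0,0,0,-0.1,0],[0,0,0,-0.15,0]]

```text
clock: 54.7
tool_pos: [583.7, 278.2, 94.6]
orientation: [0.065, 3.136, -0.002]
ft_force: [1.7, -6.6, 7.1]
opening: 7.2
finger_force: 114.2
```

Run:
```python
from h import *
pose(); print(r.sense()['wrist_torque'].round(3))
```

```text
t 54.7 tcp [583.7 278.2  94.6] yawY 1.529 tilt [ 0.005 -0.001 -1.   ] open 7.2 ft [ 1.7 -6.6  7.1] q [ 0.32  0.53 -0.03  1.01 -0.    0.36]
[-1.224 -0.323  2.317]
```

Request:
step_arm:
  motion:
    - [[0,0,0,0,0.5],[0,0,0,0,0.5],[0,0,0,0,0.5],[0,0,0.04,0,0.5],[0,0,0.06,0,0.5],[0,0,0.1,0,0.3],[0,0,0.14,0,0],[0,0,0.14,0,0],[0,0,0.14,0,0],[0,0,0.14,0,0]]

```text
clock: 55.7
tool_pos: [581.2, 278.8, 230.9]
orientation: [-0.067, -3.139, 0.001]
ft_force: [-0.2, -0.2, -0.9]
opening: 0.4
finger_force: 0.0
```

Request:
step_arm:
  motion:
    - [[0.04,0,0,0,0],[0.078,0,0,0,0],[0.078,0,0,0,0],[0.078,0,0,0,0],[0.078,0,0,0,0]]

```text
clock: 56.2
tool_pos: [658.8, 278.9, 231.0]
orientation: [-0.067, -3.138, 0.001]
ft_force: [-0.9, -0.5, 0.2]
opening: 0.0
finger_force: 0.0
```

Run:
```python
from h import *
pose(); im,K,C=shot('wrist')
c=proj(np.array([[550,278,60.]]),K,C)[0]; x0,y0=int(c[0]-100),max(0,int(c[1]-110)); print(c,x0,y0)
cv2.imwrite('pics/c4.png',cv2.resize(im[y0:y0+180,x0:x0+230,::-1],None,fx=3.3,fy=3.3,interpolation=2))
h,s,v=cv2.split(cv2.cvtColor(im,cv2.COLOR_RGB2HSV))
for b in blobs(((h<5)|(h>175))&(s>180)&(v>120),150):
    w=ray(b,56,K,C); print('red',w.mean(0).round(1),np.ptp(w,axis=0).round(1))
```

```text
t 56.2 tcp [658.8 278.9 231. ] yawY 1.528 tilt [-0.003 -0.001 -1.   ] open 0.0 ft [-0.9 -0.5  0.2] q [0.29 0.61 0.46 1.41 0.   0.33]
[250.82730471  58.61525888] 150 0
red [802.  138.2] [ 91.2 187.1]
red [783.5 -10.9] [90.  52.2]
red [509.2 277.2] [14.1 32.8]
```

View pics/c4.png

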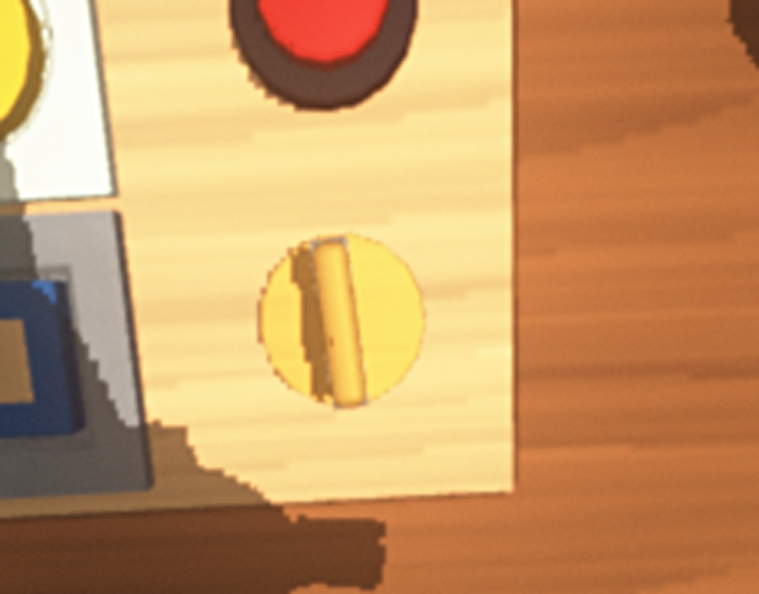

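Request:
step_arm:
  motion:
    - [[-0.157,-0.001,0,0,0],[-0.157,-0.001,0,0,0],[-0.157,-0.001,0,0,0],[-0.157,-0.001,0,0,0],[-0.157,-0.001,-0.05,0,0],[-0.157,-0.001,-0.1,0,0],[-0.157,-0.001,-0.135,0,0],[-0.157,-0.001,-0.135,0,0],[-0.157,-0.001,-0.135,0,0],[-0.157,-0.001,-0.135,0,0]]

```text
clock: 57.25
tool_pos: [504.7, 278.7, 100.1]
orientation: [0.067, 3.137, 0.003]
ft_force: [-0.1, -0.7, 0.5]
opening: 0.0
finger_force: 0.0
```

Request:
step_arm:
  motion:
    - [[0,0,-0.003,0,0],[0,0,-0.006,0,0],[0,0,-0.01,0,0],[0,0,-0.01,0,0]]

```text
clock: 57.65
tool_pos: [503.0, 277.9, 87.1]
orientation: [0.067, 3.141, 0.0]
ft_force: [-0.2, -0.4, 0.1]
opening: -0.2
finger_force: 0.1
```

Going down in small steps until contact.

Request:
step_arm:
  motion:
    - [[0,0,-0.002,0,0],[0,0,-0.004,0,0],[0,0,-0.004,0,0]]

```text
clock: 57.95
tool_pos: [503.1, 277.9, 83.3]
orientation: [0.067, 3.141, 0.0]
ft_force: [-1.4, -1.1, 3.0]
opening: 0.1
finger_force: 1.7
```

Request:
step_arm:
  motion:
    - [[0,0,-0.002,0,0],[0,0,-0.004,0,0],[0,0,-0.004,0,0]]

```text
clock: 58.25
tool_pos: [503.1, 278.0, 80.9]
orientation: [0.067, 3.14, 0.001]
ft_force: [-4.3, -2.5, 13.3]
opening: 0.1
finger_force: 6.9
```

Request:
step_arm:
  motion:
    - [[0,0,-0.002,0,0],[0,0,-0.003,0,0],[0,0,-0.003,0,0]]

```text
clock: 58.55
tool_pos: [503.2, 278.0, 80.6]
orientation: [0.067, 3.138, 0.001]
ft_force: [-9.4, -4.4, 31.4]
opening: -0.1
finger_force: 15.8
```

Request:
step_arm:
  motion:
    - [[0,0,0.005,0,0],[0,0,0.015,0,0],[0,0,0.06,0,0],[0,0,0.1,0,0],[0,0,0.15,0,0],[0.1,-0.18,0.15,0,0],[0.12,-0.18,0.15,0,0],[0.12,-0.18,0.15,0,0],[0.12,-0.18,0.15,0,0],[0.12,-0.18,0.15,0,0],[0.12,-0.18,0.15,0,0],[0.12,-0.18,0.15,0,0]]

```text
clock: 59.75
tool_pos: [622.4, 98.3, 225.7]
orientation: [-0.068, -3.139, -0.001]
ft_force: [-0.1, 0.1, 0.3]
opening: 0.3
finger_force: 0.0
```

Run:
```python
from h import *
pose(); im,K,C=shot('wrist'); cv2.imwrite('pics/w7.png',im[:,:,::-1])
```

```text
t 59.75 tcp [622.4  98.3 225.7] yawY 1.528 tilt [-0.002  0.001 -1.   ] open 0.3 ft [-0.1  0.1  0.3] q [0.03 0.43 0.15 1.29 0.   0.07]
```

View pics/w7.png

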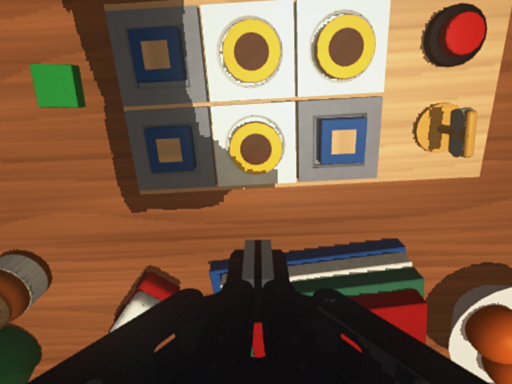

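All six tokens are in their plates at (157,53), (251,50), (345,45), (170,149), (256,146) and (343,142). The button at (464,34) is up again and the key at (462,133) is wound.

```bash
python3 -c "
from rig import r
print(r.close_job())"
```

```text
the job is handed in; nothing more can be done
None
```

The job is handed in: all six tokens pressed home, the key then wound clockwise to its stop (wrist torque jumped to 2.3 N m), the play button pressed fully down and released, and the last picture still showed every token in its cavity; no verdict came back.

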